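# Pull the cap off a push-button box and hang it up

## Task

Take the snug mushroom cap off the middle button of the control box with the C-shaped fork puller: the puller lies on its side, so stand it on its foot on the bench, let go and take it again by its grip bar, slide the fork under the head of the cap and pull straight up until the cap comes off. Hang the cap, mouth down and fully home, on a free slanted peg of the peg rail, and leave the puller standing on its foot on the bench. Do not knock the two lamps beside the button, and leave everything else where it is.

Things in the scene. Friction and masses are not known exactly. Their poses are not given: they have to be found in the camera images.
- puller_grip (a point): Centre of the puller's dark rubber grip bar: along x, 103 mm long (x -58 to +45 mm from here), 40 mm wide (y), 26 mm tall (z). The puller is a steel C-shaped fork tool, 0.4 kg, 144 mm tall standing; its axes: z = up when it stands on its foot, x = to the open front of the C, y = across. This point is 131 mm above the foot's underside; the axis of a cap home in the fork passes through it.
- puller_post (a point): On the axis of the puller's post (16 x 16 mm, 50 mm behind puller_grip, bare between 8 and 118 mm above the foot's underside), 35 mm above the underside. Same axes. At the start the puller lies on its side: +y up, its z axis 5 degrees below level (the bar is narrower than the foot) and roughly along world -y, its x axis roughly along world +x. Upright it stands steadily.
- puller_fork (a point): Underside of the puller's foot, where the axis of a cap home in the fork passes; same axes. The foot is a flat plate 8 mm thick, 64 mm wide, x from -58 to +34 mm. From x = -20.5 to its front it is a fork with a slot 45 mm wide, open at the front, between two tines 9.5 mm wide.
- cap_mid (a point): Centre (half-way up) of the snug cap, a black plastic mushroom, 44 mm tall, 70 g: round head 72 to 75 mm across, 24 mm thick, on a hollow collar 37 mm across (40 over its corners) and 20 mm long. z = up through the head. It is 22 mm above the mouth and 2 mm above the head's flat underside. The cap is gripped by sprung balls on its stem: 10 to 20 N straight up draws it off, free after 20 mm.
- cap_inside (a point): Centre of the ceiling of the cap's hollow, 12 mm above cap_mid. The mouth is at the bottom of the cap, 30 mm across and 34 mm below this ceiling.
- button (a point): On the lid of the fixed control box (134 mm in x, 304 mm in y, lid 70 mm above the bench), over its centre and on the middle button's axis. x = across the box, away from the robot; y = along it. Bezel 48 mm across, 6 mm high; the stem ends 42 mm above this point; the seated cap's mouth is 10 mm and its head's underside 30 mm above this point.
- lamp_l: Left (+y) lamp on the control box: a clear dome 64 mm across, 122 mm high, 105 mm from the button along y. Origin at the middle of its base on the lid.
- lamp_r: Right (-y) lamp, as lamp_l.
- peg_a_tip (a point): Tip of a free steel peg of the fixed peg rail, 12 mm thick, 110 mm long. z = along the peg, outward: it leans 30 degrees from vertical to the robot side of the rail; y = along the rail. The rail is a plywood block 250 mm long, 64 mm high, with three pegs 85 mm apart on top; on the robot side of it there is only a base plate, 12 mm high.
- peg_b_tip (a point): Tip of the middle peg, also free, same axes as peg_a. The third peg, beyond it (+y), already carries a cap.
- contactor: Bystander: grey and black contactor, 75 x 54 x 72 mm, origin at the middle of its underside.
- carton: Bystander: pale carton, 110 x 85 x 60 mm, origin at the middle of its underside. Beyond it, in the far right corner of the bench (x above 0.66, y below -0.55 m), stands a fixed stack of brown cartons, 190 mm high.
- tape: Bystander: grey roll of tape lying flat, 84 mm across, 24 mm high, origin at the middle of its underside.
- screwdriver_grip (a point): Bystander: the handle of a black screwdriver, about 200 mm long, lying on the bench with its tip towards the robot.
- terminals: Bystander: strip of terminal blocks, 46 x 110 x 40 mm, origin at the middle of its underside.
- relay: Bystander: plug-in relay, 45 x 45 x 54 mm, origin at the middle of its underside.
- jar: Bystander: closed jar, 60 mm across, 75 mm high, origin at the middle of its underside. Along the far edge (x above 0.79 m) stand fixed bins and breakers, up to 100 mm high, and at the left edge (y above 0.52 m) a fixed white enclosure, 120 mm high.

How it is judged:
On the way, in this order (a step that is already met when the one before it is completed fails the run):
1. the puller stands upright on its foot on the bench, let go of (angle between puller_grip's own z axis and vertical below 0.15 rad and height (world z) of puller_grip between 0.122 and 0.14 m and contact force between the fingers and puller below 0.05 N), for 0.1 s.
2. the cap has been drawn straight up off the stem by the puller's fork, the puller held by its grip bar (z of cap_mid in the frame of button above 0.065 m and horizontal distance between cap_mid and button below 0.025 m and contact force between puller and cap above 0.2 N and distance between the grasp point and puller_grip below 0.05 m), for 0.1 s.
At the end, for the whole second after the job is handed in: The cap hangs mouth down on one of the two free pegs, its inner ceiling within 16 mm of the peg's tip and its axis within 0.5 rad of the peg's; the puller stands upright (within 0.1 rad) on its foot on the bench, clear of the cap; all at rest (((distance between cap_inside and peg_a_tip below 0.016 m and angle between the z axis of cap_inside and the z axis of peg_a_tip, either way round below 0.5 rad) or (distance between cap_inside and peg_b_tip below 0.016 m and angle between the z axis of cap_inside and the z axis of peg_b_tip, either way round below 0.5 rad)) and angle between cap_mid's own z axis and vertical below 1.2 rad and contact force between cap and puller below 0.05 N and linear speed of each of cap, puller below 0.03 m/s and angle between puller_grip's own z axis and vertical below 0.1 rad and height (world z) of puller_grip between 0.122 and 0.14 m); the robot touches nothing.
It fails at once if a lamp is knocked (more than 12 N) (contact force between any of lamp_l, lamp_r and anything else above 12 N).
It fails at once if a bystander is shifted by more than 40 mm (distance of any of contactor, carton, tape, screwdriver_grip, terminals, relay, jar from where it was at the start of the episode above 0.04 m).
It also fails if it takes over 72 s, if anything falls off the work surface, if the arm or the gripper's body presses on something with over 40 N, if the wrist force passes 120 N, or if a joint passes its speed limit or range.

## Robot

A 7-joint arm with a two-finger parallel gripper is mounted at the origin on the work surface. World frame = base frame: x ahead of the robot, y to its left, z up, the work surface at z = 0. Lengths are in m, angles in rad, forces in N, time in s.
With the tool pointing down it reaches from about 0.4 to 0.85 m from the base axis. Payload 10.4 kg.
Tool frame: the origin (TCP) lies at the very end of the fingers, on their centre line; the grasp point (between the pads) lies 19 mm behind it; z points along the fingers, y is the line along which they close (so a half turn about z gives the same grasp; the last joint's range is limited). The gripper opens to 85 mm and grips with 20 to 120 N. Pads are 22 mm wide; open, the fingers measure 114 mm over their backs; the gripper's body (76 mm by 85 mm) begins 54 mm behind the grasp point. The pads swing forward as they close: fully open they stand 13 mm farther back than shut.
Start: joints at [-1.358, 0.332, -0.065, 1.46, 0.022, 1.35, -0.088], TCP at [0.146, 0.608, 0.231] pointing down, gripper open.
Joint ranges: [-2.6, 2.6], [-0.5, 2.12], [-1.47, 1.34], [0.16, 2.42], [-1.27, 4.41], [0.06, 2.06], [-2.6, 2.6]. Speed limits (rad/s): [2.22, 2.22, 2.79, 2.79, 3.14, 3.14, 3.14].

## Interface

Orientations are given as a 3x3 rotation matrix whose columns are the frame's x, y, z axes.
In Python, from rig import ctrl gives the robot as it stands.
- The arm moves only by the tool play_rows, never from a script. Its argument "deltas" is a list of rows, each a list of 7 numbers: the turn, a rotation vector about the world's x, y, z in rad, then the shift along the world's x, y, z in mm, then the finger opening in mm, from 0 to 85.4. A call has exactly 5 rows; each row is the pose to reach, as a shift and turn from the pose commanded when the call began; what a row does not reach only later rows make up. A row lasts 1/12 s, in which the tool goes at most 41.7 mm and 7.16 degrees, less where a joint would pass 70% of its speed; a pose out of reach is approached as far as the arm can. A call with a gripper value outside its range is refused whole. The fingers move at their own pace and stop on an object; "grip_force" is the grip in N (left out, the last holds). Time passes only in rows, so rows that repeat a pose let the fingers close, or fill a call up. It gives the time, the measured TCP pose, the force, the opening and the grip force at its end, in the units of the state.
- ctrl.sense(): the state, without advancing time (a new reading comes with each control period).
- ctrl.read_camera(name): name is "side" or "top"; returns a dict with "image" (480x640x3 uint8, red, green, blue), "depth" (480x640 float32, m along the optical axis (not along the pixel's ray), 0 where there is no reading), "mtx" (3x3 intrinsics, pixels), "origin" and "orientation" of the camera in the world. Camera axes: x right, y up, looking along -z (the intrinsics and any distortion apply to the point x, -y, -z); pixel columns grow to the right and rows downward; lengths in m; the calibration is good to about 2 mm. A picture is of the moment at which its call begins.
- ctrl.sign_off(): hands the job in; it is judged then, once.
The state is a dict: "time_s": time; "q": joint angles; "joint_velocities": joint speeds; "joint_torque": joint torques, N m; "position": TCP position; "orientation": TCP orientation; "force": force on the tool from outside, world axes, zero at the start; "ft_torque": the same for the moment, N m; "opening": opening from 0.0 (shut) to 1.0 (fully open); "grasp_force": force on a finger pad.
Only numpy, scipy, OpenCV 4.12 (cv2) and the standard library are available. Lean on these libraries where they do the work, as an engineer would, in place of code of your own. Each camera call takes 0.05 s, during which the arm holds its last target. There are 200 camera calls.

## Working session

There is one attempt and no reset: what is moved stays moved. The work goes in short steps, Python scripts to look and compute and a tool call to move; the robot and the scene stay as the last step left them, time stands still between calls to the robot, and variables do not carry over. Pictures are saved under pics/ and viewed, at most 12 in all, crops included, and the job is handed in when it is done.

Besides the shell and the picture viewer there is one more tool, called after ">>>" as name(argument=value, ...) on one line, values as JSON. play_rows: Moves the arm, as the interface text tells. Its arguments: {"type":"object","properties":{"deltas":{"type":"array","items":{"type":"array","items":{"type":"number"}}},"grip_force":{"type":"number"}},"required":["deltas"]}

```bash
mkdir -p pics; ls
cat > h.py <<'E'
import numpy as np, cv2
from rig import ctrl
np.set_printoptions(precision=4, suppress=True)
def cam(n):
    c=ctrl.read_camera(n); return c
def cloud(c):
    d=c["depth"]; K=np.array(c["mtx"]); v,u=np.mgrid[0:480,0:640]
    x=(u-K[0,2])/K[0,0]*d; y=(v-K[1,2])/K[1,1]*d
    P=np.stack([x,-y,-d],-1)@np.array(c["orientation"]).T+np.array(c["origin"])
    P[d==0]=np.nan
    return P
def snap(n,f):
    c=cam(n); cv2.imwrite(f"pics/{f}.png",c["image"][:,:,::-1]); P=cloud(c); np.savez(f"pics/{f}.npz",P=P,im=c["image"],K=c["mtx"],o=c["origin"],R=c["orientation"],d=c["depth"]); return c,P
E
python3 - <<'E'
from h import *
for n in("top","side"):
    c,P=snap(n,n+"0"); print(n,c["mtx"],c["origin"],c["orientation"],[k for k in c])
s=ctrl.sense(); print({k:np.array(v) for k,v in s.items()})
E
```

```text
pics
top [[436.5398   0.     313.0342]
 [  0.     436.5398 232.1311]
 [  0.       0.       1.    ]] [ 0.3775 -0.0514  1.0344] [[-0.0145  0.9767 -0.214 ]
 [-0.9999 -0.0149 -0.0002]
 [-0.0034  0.2139  0.9768]] ['image', 'depth', 'mtx', 'origin', 'orientation']
side [[438.7999   0.     321.8724]
 [  0.     438.7999 237.9165]
 [  0.       0.       1.    ]] [ 0.4869 -0.6464  0.8162] [[ 0.9912  0.0901 -0.0973]
 [-0.1319  0.7449 -0.654 ]
 [ 0.0136  0.6611  0.7502]] ['image', 'depth', 'mtx', 'origin', 'orientation']
{'time_s': array(0.1), 'q': array([-1.3576,  0.3328, -0.0647,  1.4608,  0.0216,  1.3499, -0.0885]), 'joint_velocities': array([-0.0021,  0.0002, -0.0003, -0.0035,  0.0007, -0.0019,  0.0002]), 'joint_torque': array([  0.0025, -62.6737,   0.0499, -39.2435,   0.0165,   0.0068,
         0.    ]), 'position': array([0.1459, 0.6074, 0.2306]), 'orientation': array([[-0.9723,  0.2335, -0.0002],
       [ 0.2335,  0.9723, -0.0012],
       [-0.0001, -0.0012, -1.    ]]), 'force': array([ 0.6616, -0.0226, -0.415 ]), 'ft_torque': array([ 0.0016, -0.0132, -0.0262]), 'grasp_force': array(0.), 'opening': array(1.0043)}
```

View pics/top0.png

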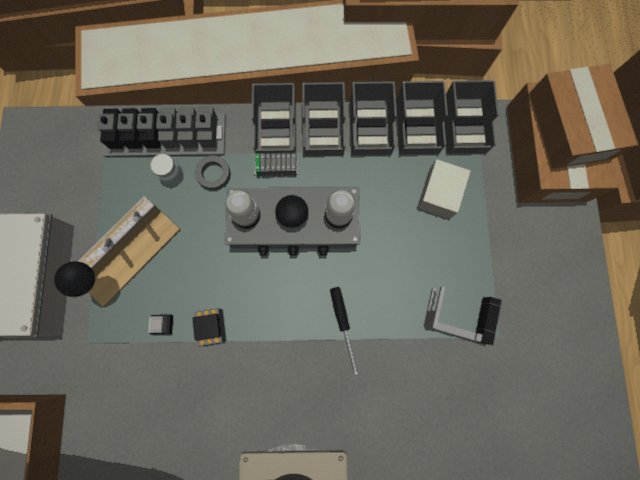

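View pics/side0.png

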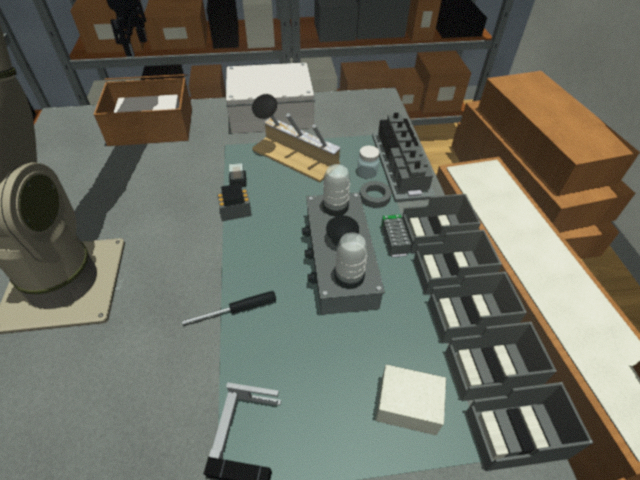

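The top view shows the puller's foot at about (435,305), post at (460,332) and bar at (488,320). The cap is at (292,212) between lamps (243,208) and (341,208), and the rail is at (130,250) with its occupied peg at (75,278). In the side view the puller is at (235,430), the cap at (342,232) and the free pegs near (300,135).

Run:
```python
from h import *
T=np.load("pics/top0.npz");P=T["P"];im=T["im"]
S=np.load("pics/side0.npz");Q=S["P"];im2=S["im"]
def box(P,x0,x1,y0,y1,z0,z1):
    return (P[...,0]>x0)&(P[...,0]<x1)&(P[...,1]>y0)&(P[...,1]<y1)&(P[...,2]>z0)&(P[...,2]<z1)
print("rough puller",P[320,488],P[332,460],P[305,435],"cap",P[212,292],"rail",P[215,150],P[270,110],P[278,75])
for nm,A,I in(("top",P,im),("side",Q,im2)):
    m=box(A,.1,.62,-.7,-.3,.012,.2); 
    g=I.astype(int).sum(2)
    dark=m&(g<110); lite=m&(g>=200)
    print(nm,"dark",dark.sum(),np.nanmean(A[dark],0) if dark.any() else 0)
    for k in(dark,lite):
        n,l,s,c=cv2.connectedComponentsWithStats(k.astype(np.uint8))
        for i in range(1,n):
            if s[i,4]>60:
                X=A[l==i]; r=cv2.minAreaRect((X[:,:2]*1000).astype(np.float32)); print(s[i],X.mean(0),np.percentile(X[:,2],[5,50,95]),r)
    # lid / box
    m=box(A,.35,.8,-.3,.3,.064,.076); X=A[m]; print("lid",cv2.minAreaRect((X[:,:2]*1000).astype(np.float32)))
    m=box(A,.35,.8,-.3,.3,.112,.13)&(g<150); 
    n,l,s,c=cv2.connectedComponentsWithStats(m.astype(np.uint8)); i=1+np.argmax(s[1:,4]);X=A[l==i]; print("cap",s[i],X.mean(0),cv2.minEnclosingCircle((X[:,:2]*1000).astype(np.float32)),np.percentile(X[:,2],[5,50,95]))
    for lo,hi in((.068,.085),(.085,.1),(.1,.12),(.12,.14),(.14,.17)):
        m=box(A,.3,.75,.2,.52,lo,hi); n,l,s,c=cv2.connectedComponentsWithStats(m.astype(np.uint8))
        for i in range(1,n):
            if s[i,4]>8: X=A[l==i]; print("rail",lo,s[i],X.mean(0),cv2.minAreaRect((X[:,:2]*1000).astype(np.float32)) if lo<.07 else X.max(0))
crop=im[180:330,40:200]; cv2.imwrite("pics/c1.png",cv2.resize(crop[:,:,::-1],None,fx=3.75,fy=3.75,interpolation=cv2.INTER_CUBIC))
crop=im2[80:190,220:380]; 
crop2=im[270:360,410:520]
cv2.imwrite("pics/c2.png",np.hstack([cv2.resize(crop[:,:,::-1],(436,300)),cv2.resize(crop2[:,:,::-1],(364,300))]))
```

```text
rough puller [ 0.3887 -0.437   0.0439] [ 0.3635 -0.3746  0.0378] [ 0.4252 -0.3331  0.0024] cap [ 0.622  -0.0065  0.1242] rail [0.6417 0.3312 0.0425] [0.517  0.4274 0.0145] [0.4809 0.4233 0.1687]
top dark 624 [ 0.3895 -0.4404  0.0369]
[478 297  23  47 624] [ 0.3895 -0.4404  0.0369] [0.0166 0.0408 0.0447] ((388.24267578125, -442.8267822265625), (28.21012306213379, 102.78075408935547), 74.13148498535156)
[432 287  51  55 574] [ 0.3833 -0.3551  0.046 ] [0.0313 0.0388 0.0665] ((402.2412109375, -375.80712890625), (117.94530487060547, 91.79617309570312), 73.58142852783203)
lid ((616.3784790039062, 47.33746337890625), (440.9688720703125, 433.0516052246094), 14.130108833312988)
cap [276 195  32  32 784] [ 0.6257 -0.0054  0.1205] ((627.29638671875, -5.003715991973877), 35.80081558227539) [0.1138 0.1211 0.1255]
rail 0.068 [151 166  24  11 177] [0.7401 0.2962 0.0755] ((738.5452270507812, 297.9228210449219), (22.77144432067871, 51.65672302246094), 0.43634548783302307)
rail 0.068 [193 317   6  24 104] [0.3832 0.2048 0.0727] ((379.70001220703125, 205.84783935546875), (11.170440673828125, 48.4257240
[... 2324 characters left out ...]
]
rail 0.1 [270 114   4   5  13] [0.4982 0.449  0.1056] [0.5022 0.4548 0.1125]
rail 0.1 [291 123   7   6  23] [0.558  0.3892 0.1099] [0.5655 0.3959 0.1191]
rail 0.1 [317 134   6   5  22] [0.6204 0.3316 0.1102] [0.6283 0.3395 0.1199]
rail 0.12 [253 113  17   6  36] [0.4678 0.4062 0.1357] [0.4905 0.4202 0.1397]
rail 0.12 [289 118   6   6  22] [0.5504 0.3811 0.13  ] [0.5572 0.3889 0.1389]
rail 0.12 [314 130   7   5  21] [0.6122 0.3233 0.1298] [0.6217 0.332  0.1389]
rail 0.14 [251  96  26  21 380] [0.4781 0.4182 0.1571] [0.513  0.4547 0.17  ]
rail 0.14 [286 113   6   7  30] [0.5418 0.3734 0.1508] [0.5487 0.3769 0.1604]
rail 0.14 [312 124   6   7  31] [0.6041 0.3157 0.1514] [0.6123 0.3229 0.1606]
```

View pics/c1.png

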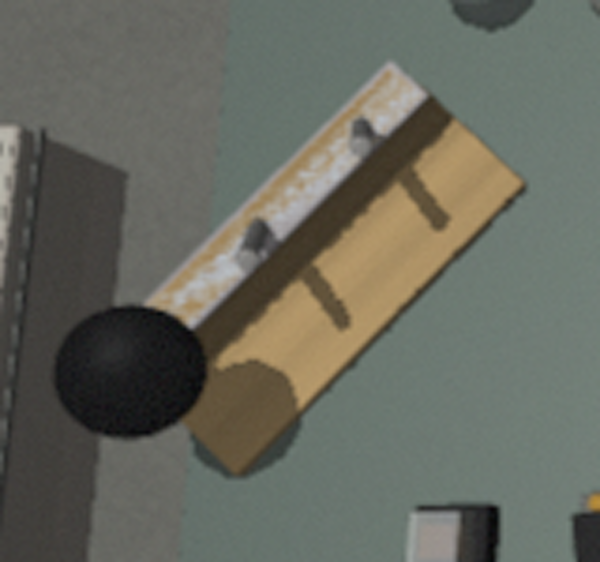

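View pics/c2.png

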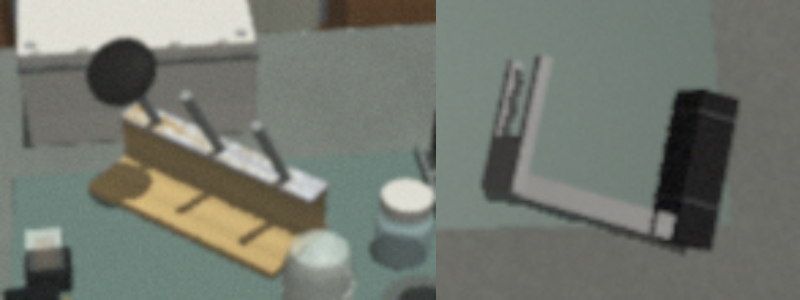

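The rail crop shows the free pegs at (362,135) and (255,240) leaning toward the robot. The puller crop shows its post running from (520,185) to (680,230), with the bar at right. I'm moving over the puller now, going around in an arc.

>>> play_rows(deltas=[[0,0,-0.538,124,-137,99,85],[0,0,-0.538,124,-137,99,85],[0,0,-0.538,124,-137,99,85],[0,0,-0.538,124,-137,99,85],[0,0,-0.538,124,-137,99,85]])

```text
time_s: 0.52
position: [0.2701, 0.4699, 0.3303]
orientation: [[-0.71, 0.704, -0.0], [0.704, 0.71, -0.0], [0.0, -0.0, -1.0]]
force: [0.6, 0.6, 0.6]
opening: 0.998
grasp_force: 0.0
```

>>> play_rows(deltas=[[0,0,-0.538,110,-170,0,85],[0,0,-0.538,110,-170,0,85],[0,0,-0.538,110,-170,0,85],[0,0,-0.538,110,-170,0,85],[0,0,-0.538,110,-170,0,85]])

```text
time_s: 0.93
position: [0.3804, 0.2987, 0.3297]
orientation: [[-0.247, 0.969, 0.0], [0.969, 0.247, -0.0], [-0.0, 0.0, -1.0]]
force: [1.9, 0.3, -0.2]
opening: 0.997
grasp_force: 0.0
```

>>> play_rows(deltas=[[0,0,-0.538,70,-190,0,60],[0,0,-0.538,70,-190,0,60],[0,0,-0.538,70,-190,0,60],[0,0,-0.538,70,-190,0,60],[0,0,-0.538,70,-190,0,60]])

```text
time_s: 1.35
position: [0.4496, 0.1085, 0.3297]
orientation: [[0.284, 0.959, 0.0], [0.959, -0.284, 0.0], [0.0, 0.0, -1.0]]
force: [1.8, 1.0, 0.4]
opening: 0.701
grasp_force: 0.0
```

>>> play_rows(deltas=[[0,0,0,20,-200,0,60],[0,0,0,20,-200,0,60],[0,0,0,20,-200,0,60],[0,0,0,20,-200,0,60],[0,0,0,20,-200,0,60]])

```text
time_s: 1.77
position: [0.4686, -0.0917, 0.3297]
orientation: [[0.277, 0.961, 0.0], [0.961, -0.277, 0.0], [0.0, 0.0, -1.0]]
force: [2.2, -0.7, -1.0]
opening: 0.706
grasp_force: 0.0
```

```bash
cat >> h.py <<'E'
from scipy.spatial.transform import Rotation as Ro
def go(tcp,R):
    s=ctrl.sense(); R0=np.array(s["orientation"]); p=np.array(s["position"])
    print("t",s["time_s"],"pos",p,"q",np.array(s["q"]),"F",np.array(s["force"]))
    rv=Ro.from_matrix(R@R0.T).as_rotvec()
    print("TURN",np.round(rv,3),"SHIFT mm",np.round((np.array(tcp)-p)*1000,1),"rows",np.ceil(np.linalg.norm(rv)/.125),np.linalg.norm(np.array(tcp)-p)*24)
def frame(y,z):
    z=z/np.linalg.norm(z); y=y-z*(y@z); y/=np.linalg.norm(y); return np.column_stack([np.cross(y,z),y,z])
def rot(yaw,tilt=0): # puller frame standing, yaw deg; tilt deg leans z toward -x
    return Ro.from_euler("ZY",[yaw,-tilt],degrees=True).as_matrix()
E
cat > pull.py <<'E'
from h import *
px=np.array([.962,-.274,0]);px/=np.linalg.norm(px)
c,s=np.cos(np.radians(5)),np.sin(np.radians(5))
pz=np.array([px[1]*c,-px[0]*c,-s]); py=np.cross(pz,px)
a=np.radians(40)
tz=-np.cos(a)*py-np.sin(a)*pz
g=np.array([.394,-.4446,.0206])-.050*px-.066*pz
R=frame(px,tz)
E
python3 - <<'E'
from pull import *
print(py,g,tz)
t=g+tz*(.019-.005); print(t)
go(t-tz*.08,R)
E
```

```text
[-0.0239 -0.0838  0.9962] [ 0.3639 -0.3677  0.0264] [ 0.1937  0.6801 -0.7071]
[ 0.3666 -0.3581  0.0165]
t 1.7667 pos [ 0.4686 -0.0917  0.3297] q [-0.6588 -0.0898  0.718   1.7014  0.0589  1.5077 -0.2273] F [ 2.2209 -0.6897 -1.0369]
TURN [ 0.755 -0.216  0.003] SHIFT mm [-117.5 -320.8 -256.7] rows 7.0 10.256831432940587
```

```bash
sed -i 's/radians(40)/radians(35)/' pull.py
python3 - <<'E'
from pull import *
t=g+tz*(.019-.005); print(t,tz)
go(t-tz*.08,R)
E
```

```text
[ 0.3664 -0.359   0.0156] [ 0.1761  0.6182 -0.766 ]
t 1.7667 pos [ 0.4686 -0.0917  0.3297] q [-0.6588 -0.0898  0.718   1.7014  0.0589  1.5077 -0.2273] F [ 2.2209 -0.6897 -1.0369]
TURN [ 0.671 -0.192  0.003] SHIFT mm [-116.3 -316.7 -252.8] rows 6.0 10.119532082862518
```

>>> play_rows(deltas=[[0.35,-0.1,0,-58,-158,-80,60],[0.35,-0.1,0,-58,-158,-80,60],[0.35,-0.1,0,-58,-158,-80,60],[0.35,-0.1,0,-58,-158,-80,60],[0.35,-0.1,0,-58,-158,-80,60]])

```text
time_s: 2.18
position: [0.4096, -0.249, 0.2497]
orientation: [[0.258, 0.96, 0.103], [0.897, -0.278, 0.344], [0.359, 0.004, -0.933]]
force: [1.5, -0.1, 0.0]
opening: 0.702
grasp_force: 0.0
```

>>> play_rows(deltas=[[0.321,-0.092,0.003,-58,-158,-100,60],[0.321,-0.092,0.003,-58,-158,-100,60],[0.321,-0.092,0.003,-58,-158,-100,60],[0.321,-0.092,0.003,-58,-158,-100,60],[0.321,-0.092,0.003,-58,-158,-100,60]])

```text
time_s: 2.6
position: [0.376, -0.3457, 0.1876]
orientation: [[0.208, 0.963, 0.171], [0.743, -0.269, 0.613], [0.637, -0.0, -0.771]]
force: [1.7, 0.3, 2.0]
opening: 0.698
grasp_force: 0.0
```

Run:
```python
from pull import *
t=g+tz*(.019-.005)
go(t-tz*.03,R); go(t,R)
```

```text
t 2.6 pos [ 0.376  -0.3457  0.1876] q [ 0.303   0.6349  0.9579  1.5997 -0.8492  1.8215  1.1212] F [1.6865 0.3494 2.05  ]
TURN [ 0.008 -0.002 -0.005] SHIFT mm [ -14.9  -31.8 -149. ] rows 1.0 3.6742254378319714
t 2.6 pos [ 0.376  -0.3457  0.1876] q [ 0.303   0.6349  0.9579  1.5997 -0.8492  1.8215  1.1212] F [1.6865 0.3494 2.05  ]
TURN [ 0.008 -0.002 -0.005] SHIFT mm [  -9.6  -13.3 -172. ] rows 1.0 4.1463512177586885
```

>>> play_rows(deltas=[[0.008,-0.002,-0.005,-15,-32,-60,60],[0.008,-0.002,-0.005,-15,-32,-100,60],[0.008,-0.002,-0.005,-15,-32,-125,60],[0.008,-0.002,-0.005,-15,-32,-149,60],[0.008,-0.002,-0.005,-15,-32,-149,60]])

```text
time_s: 3.02
position: [0.3585, -0.375, 0.0334]
orientation: [[0.218, 0.961, 0.171], [0.734, -0.277, 0.62], [0.643, -0.01, -0.766]]
force: [0.0, 1.2, 0.1]
opening: 0.704
grasp_force: 0.0
```

Run:
```python
from pull import *
t=g+tz*(.019-.005)
go(t,R)
```

```text
t 3.0167 pos [ 0.3585 -0.375   0.0334] q [ 0.4399  0.8715  0.8462  1.621  -0.9448  1.6742  1.2962] F [0.0296 1.1641 0.1008]
TURN [-0.003 -0.01   0.003] SHIFT mm [  7.9  16.  -17.8] rows 1.0 0.6047820300533556
```

>>> play_rows(deltas=[[-0.003,-0.01,0.003,4,8,-9,60],[-0.003,-0.01,0.003,8,16,-18,60],[-0.003,-0.01,0.003,8,16,-18,60],[-0.003,-0.01,0.003,8,16,-18,5],[-0.003,-0.01,0.003,8,16,-18,5]], grip_force=80)

```text
time_s: 3.43
position: [0.3691, -0.3617, 0.0227]
orientation: [[0.204, 0.962, 0.181], [0.743, -0.272, 0.612], [0.638, 0.01, -0.77]]
force: [-0.3, -1.1, 0.2]
opening: 0.431
grasp_force: 0.0
```

>>> play_rows(deltas=[[0,0,0,0,0,0,5],[0,0,0,0,0,0,5],[0,0,0,0,0,0,5],[0,0,0,0,0,0,5],[0,0,0,0,0,0,5]])

```text
time_s: 3.85
position: [0.3683, -0.3621, 0.0223]
orientation: [[0.205, 0.962, 0.182], [0.742, -0.274, 0.612], [0.639, 0.009, -0.769]]
force: [-1.0, 0.3, 6.4]
opening: 0.164
grasp_force: 78.6
```

Run:
```python
from pull import *
go(g+tz*.014,R)
c,P=snap("top","top1"); 
cv2.imwrite("pics/t1.png",cv2.resize(c["image"][230:400,380:560,::-1],None,fx=3.4,fy=3.4))
```

```text
t 3.85 pos [ 0.3683 -0.3621  0.0223] q [ 0.4151  0.8662  0.8369  1.6545 -0.9661  1.6366  1.3085] F [-1.0363  0.325   6.4286]
TURN [0.008 0.007 0.   ] SHIFT mm [-1.9  3.1 -6.7] rows 1.0 0.1829012975656653
```

View pics/t1.png

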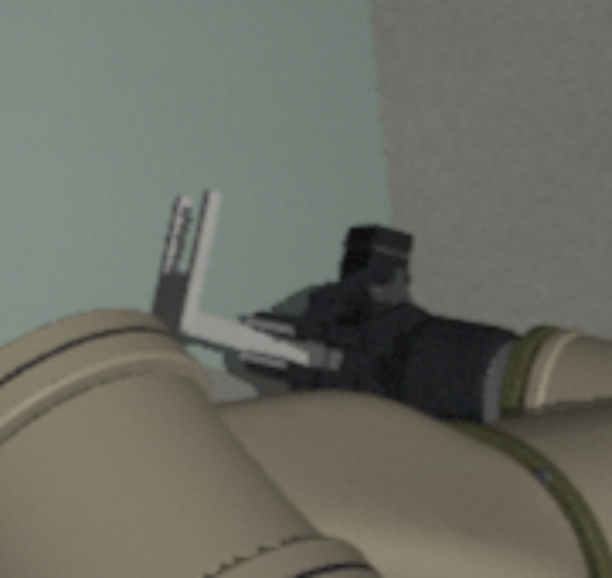

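The puller is held by its post, but only about 7 mm past the axis, so I'm reseating 7 mm deeper.

>>> play_rows(deltas=[[0,0,0,0,0,0,35],[0,0,0,0,0,0,35],[0,0,0,0,2,-3,35],[0,0,0,1,4,-6,35],[0,0,0,1,4,-6,35]])

```text
time_s: 4.32
position: [0.3694, -0.3567, 0.0145]
orientation: [[0.205, 0.962, 0.18], [0.741, -0.273, 0.614], [0.64, 0.007, -0.769]]
force: [0.4, -0.2, -0.3]
opening: 0.407
grasp_force: 0.0
```

>>> play_rows(deltas=[[0,0,0,0,0,0,5],[0,0,0,0,0,0,5],[0,0,0,0,0,0,5],[0,0,0,0,0,0,5],[0,0,0,0,0,0,5]], grip_force=100)

```text
time_s: 4.73
position: [0.3693, -0.3575, 0.0153]
orientation: [[0.205, 0.962, 0.181], [0.741, -0.273, 0.613], [0.639, 0.008, -0.769]]
force: [-0.4, -0.3, 0.4]
opening: 0.169
grasp_force: 97.5
```

Run:
```python
from pull import *
go(g+tz*.014,R)
s=ctrl.sense();p=np.array(s["position"]);R0=np.array(s["orientation"])
print((p-g)@tz*1000,s["opening"],s["grasp_force"])
# after standing: puller relative to tool
Rp=np.column_stack([px,py,pz]); rel=R0.T@Rp
yaw=np.degrees(np.arctan2(px[1],px[0]))
Rt=rot(yaw)@rel.T
foot_l=R0.T@(g-.066*pz-p)  # post foot underside in tool
np.savez("rel.npz",rel=rel,foot=foot_l)
# target: post foot point at chosen place, z=0.03 above bench
for z in (.06,.003):
    fp=np.array([.40,-.40,z]); t=fp-Rt@foot_l
    print(z); go(t,Rt)
```

```text
t 4.7333 pos [ 0.3693 -0.3575  0.0153] q [ 0.4101  0.871   0.8313  1.6646 -0.9716  1.6243  1.3126] F [-0.3688 -0.3289  0.3742]
TURN [ 0.007  0.006 -0.001] SHIFT mm [-2.9 -1.5  0.3] rows 1.0 0.07904405334756034
15.674676954724337 0.16916653305171409 97.51025319099426
0.06
t 4.7333 pos [ 0.3693 -0.3575  0.0153] q [ 0.4101  0.871   0.8313  1.6646 -0.9716  1.6243  1.3126] F [-0.3688 -0.3289  0.3742]
TURN [-1.595  0.454 -0.   ] SHIFT mm [ 29.7 -54.6 100.5] rows 14.0 2.83626349740531
0.003
t 4.7333 pos [ 0.3693 -0.3575  0.0153] q [ 0.4101  0.871   0.8313  1.6646 -0.9716  1.6243  1.3126] F [-0.3688 -0.3289  0.3742]
TURN [-1.595  0.454 -0.   ] SHIFT mm [ 29.7 -54.6  43.5] rows 14.0 1.8214891874865493
```

>>> play_rows(deltas=[[0,0,0,0,0,30,5],[-0.1,0.03,0,2,-4,60,5],[-0.2,0.06,0,5,-8,90,5],[-0.3,0.09,0,10,-18,110,5],[-0.4,0.114,0,10,-18,120,5]])

```text
time_s: 5.15
position: [0.3804, -0.3782, 0.1383]
orientation: [[0.259, 0.962, 0.083], [0.928, -0.272, 0.254], [0.267, 0.012, -0.964]]
force: [1.1, 0.3, -2.5]
opening: 0.165
grasp_force: 98.2
```

>>> play_rows(deltas=[[-0.11,0.031,0,3,-5,0,5],[-0.22,0.063,0,6,-10,0,5],[-0.33,0.094,0,8,-15,0,5],[-0.44,0.125,0,10,-18,0,5],[-0.5,0.142,0,10,-18,0,5]])

```text
time_s: 5.57
position: [0.3911, -0.3922, 0.135]
orientation: [[0.257, 0.965, -0.059], [0.935, -0.264, -0.238], [-0.245, 0.006, -0.969]]
force: [0.0, 0.4, -3.3]
opening: 0.166
grasp_force: 98.3
```

>>> play_rows(deltas=[[-0.11,0.031,0,3,-5,0,5],[-0.22,0.063,0,6,-10,0,5],[-0.33,0.094,0,8,-15,0,5],[-0.44,0.125,0,10,-18,0,5],[-0.5,0.142,0,10,-18,0,5]])

```text
time_s: 5.98
position: [0.4009, -0.4098, 0.1342]
orientation: [[0.189, 0.965, -0.181], [0.695, -0.262, -0.67], [-0.694, 0.001, -0.72]]
force: [-0.6, 1.5, -4.2]
opening: 0.169
grasp_force: 98.4
```

Run:
```python
from pull import *
d=np.load("rel.npz");rel=d["rel"];f=d["foot"]
Rt=rot(np.degrees(np.arctan2(px[1],px[0])))@rel.T
go(np.array([.40,-.40,.04])-Rt@f,Rt)
s=ctrl.sense(); R0=np.array(s["orientation"]); print(R0@rel, np.array(s["position"])+R0@f)
c,P=snap("side","side1")
cv2.imwrite("pics/s1.png",c["image"][240:480,100:420,::-1])
```

```text
t 5.9833 pos [ 0.4009 -0.4098  0.1342] q [-0.7644  0.6699  1.3141  2.0408  0.1594  0.7566  0.0582] F [-0.6358  1.5323 -4.1773]
TURN [-0.191  0.054 -0.004] SHIFT mm [ -1.8  -2.4 -38.4] rows 2.0 0.9255557022354326
[[ 0.963   0.2643 -0.0535]
 [-0.2697  0.9441 -0.1897]
 [ 0.0004  0.1971  0.9804]] [ 0.4047 -0.3872  0.0819]
```

View pics/s1.png

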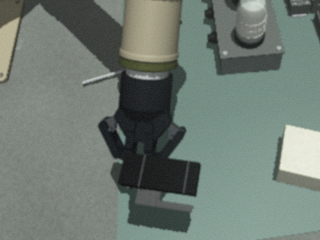

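The picture shows the puller nearly upright in the gripper, with its bar at (160,175) and foot at (160,215). I'm finishing the tilt and lowering it.

>>> play_rows(deltas=[[-0.1,0.03,0,0,0,-15,5],[-0.191,0.054,-0.004,-2,-2,-30,5],[-0.191,0.054,-0.004,-2,-2,-45,5],[-0.191,0.054,-0.004,-2,-2,-60,5],[-0.191,0.054,-0.004,-2,-2,-60,5]])

```text
time_s: 6.45
position: [0.3964, -0.4131, 0.0729]
orientation: [[0.152, 0.963, -0.223], [0.553, -0.27, -0.789], [-0.82, -0.004, -0.573]]
force: [-0.3, 0.2, -3.5]
opening: 0.168
grasp_force: 98.3
```

Run:
```python
from pull import *
d=np.load("rel.npz");rel=d["rel"];f=d["foot"]
Rt=rot(np.degrees(np.arctan2(px[1],px[0])))@rel.T
go(np.array([.40,-.40,.004])-Rt@f,Rt)
s=ctrl.sense(); R0=np.array(s["orientation"]); print(R0@rel, np.array(s["position"])+R0@f)
c,P=snap("side","side2")
A=P; m=(A[...,0]>.25)&(A[...,0]<.55)&(A[...,1]>-.55)&(A[...,1]<-.25)&(A[...,2]>.1)&(A[...,2]<.25)&(c["image"].astype(int).sum(2)<110)
n,l,st,_=cv2.connectedComponentsWithStats(m.astype(np.uint8))
for i in range(1,n):
    if st[i,4]>60:
        X=A[l==i]; print(st[i],np.percentile(X[:,2],[5,25,50,75,95]),cv2.minAreaRect((X[:,:2]*1000).astype(np.float32)))
```

```text
t 6.45 pos [ 0.3964 -0.4131  0.0729] q [-0.7609  0.9695  1.2087  2.0845  0.1345  0.6309 -0.14  ] F [-0.2829  0.1795 -3.5012]
TURN [-0.005 -0.001  0.004] SHIFT mm [  2.6   0.9 -13.1] rows 1.0 0.32224069755645623
[[ 0.9607  0.2775  0.0012]
 [-0.2775  0.9607 -0.0049]
 [-0.0025  0.0044  1.    ]] [ 0.3973 -0.4006  0.0172]
[228 331  49  47 819] [0.1468 0.1517 0.1709 0.1802 0.1913] ((425.96795654296875, -306.9650573730469), (59.29948425292969, 74.94502258300781), 80.01528930664062)
[ 214  372   85   72 2447] [0.1143 0.1466 0.162  0.1632 0.1645] ((427.41387939453125, -383.3535461425781), (91.95610046386719, 142.8625946044922), 74.09848022460938)
```

>>> play_rows(deltas=[[0,0,0,0,0,-6,5],[0,0,0,0,0,-12,5],[0,0,0,0,0,-15,5],[0,0,0,0,0,-17,5],[0,0,0,0,0,-17,5]])

```text
time_s: 6.92
position: [0.3973, -0.4135, 0.0581]
orientation: [[0.155, 0.963, -0.221], [0.552, -0.27, -0.789], [-0.819, 0.0, -0.573]]
force: [-0.7, 1.0, -3.0]
opening: 0.165
grasp_force: 98.5
```

Run:
```python
from pull import *
s=ctrl.sense();print(s["position"],s["force"],s["ft_torque"])
c,P=snap("side","side3")
A=P; m=(A[...,0]>.25)&(A[...,0]<.55)&(A[...,1]>-.55)&(A[...,1]<-.32)&(A[...,2]>.135)&(A[...,2]<.155)&(c["image"].astype(int).sum(2)<110)
n,l,st,_=cv2.connectedComponentsWithStats(m.astype(np.uint8))
for i in range(1,n):
    if st[i,4]>60:
        X=A[l==i]; M=np.c_[X[:,:2]-X[:,:2].mean(0),np.ones(len(X))]; print(st[i],np.linalg.lstsq(M,X[:,2],rcond=None)[0],cv2.minAreaRect((X[:,:2]*1000).astype(np.float32)))
```

```text
[ 0.3973 -0.4135  0.0581] [-0.6719  0.9661 -3.0424] [ 1.3942 -0.3513 -0.0684]
[236 361  38  14 161] [0.2118 0.2689 0.1405] ((429.0478820800781, -326.97247314453125), (61.03413009643555, 13.509875297546387), 0.4033908545970917)
[ 227  404   73   41 1709] [0.0202 0.0814 0.1475] ((440.02838134765625, -413.94635009765625), (40.604984283447266, 103.67900085449219), 73.90267944335938)
```

>>> play_rows(deltas=[[0,0,0,0,0,-1,5],[0,0,0,0,0,-2,5],[0,0,0,0,0,-3,5],[0,0,0,0,0,-4,5],[0,0,0,0,0,-4,5]])

```text
time_s: 7.38
position: [0.3974, -0.4136, 0.0545]
orientation: [[0.154, 0.963, -0.221], [0.551, -0.27, -0.79], [-0.82, 0.0, -0.572]]
force: [-0.6, 2.1, 0.9]
opening: 0.168
grasp_force: 98.9
```

```bash
cat > bar.py <<'E'
from h import *
def bar(n,f,x0=.25,x1=.7,y0=-.6,y1=-.2,z0=.137,z1=.15):
    c,A=snap(n,f); m=(A[...,0]>x0)&(A[...,0]<x1)&(A[...,1]>y0)&(A[...,1]<y1)&(A[...,2]>z0)&(A[...,2]<z1)&(c["image"].astype(int).sum(2)<110)
    k,l,st,_=cv2.connectedComponentsWithStats(m.astype(np.uint8))
    for i in range(1,k):
        if st[i,4]>100:
            X=A[l==i]; X=X[abs(X[:,2]-np.median(X[:,2]))<.003]; M=np.c_[X[:,:2]-X[:,:2].mean(0),np.ones(len(X))]; print(st[i],np.linalg.lstsq(M,X[:,2],rcond=None)[0],cv2.minAreaRect((X[:,:2]*1000).astype(np.float32)))
E
python3 - <<'E'
from bar import *
s=ctrl.sense();print(s["position"],s["force"],s["ft_torque"])
bar("side","side4")
E
```

```text
[ 0.3974 -0.4136  0.0545] [-0.6301  2.0922  0.881 ] [ 0.8496 -0.0337 -0.1366]
[228 405  23  31 483] [-0.0009  0.0029  0.1446] ((403.5109558105469, -403.16534423828125), (40.6443977355957, 26.285676956176758), 74.45864868164062)
[ 246  408   54   37 1161] [-0.0003  0.0013  0.1446] ((455.0889587402344, -417.93646240234375), (40.55038833618164, 72.16702270507812), 74.36505126953125)
```

Standing level, with the bar top at 144.6 mm. Releasing and backing out.

>>> play_rows(deltas=[[0,0,0,0,0,0,50],[0,0,0,0,0,0,50],[0,0,0,0,0,0,50],[0,0,0,0,0,0,50],[0,0,0,4,16,12,50]])

```text
time_s: 7.85
position: [0.3987, -0.3991, 0.0658]
orientation: [[0.155, 0.962, -0.225], [0.55, -0.274, -0.789], [-0.82, -0.002, -0.572]]
force: [-0.8, 0.2, 0.7]
opening: 0.585
grasp_force: 0.0
```

>>> play_rows(deltas=[[0,0,0,5,20,14,50],[0,0,0,11,40,29,50],[0,0,0,20,72,52,50],[0,0,0,27,95,69,50],[0,0,0,27,95,100,50]])

```text
time_s: 8.27
position: [0.4316, -0.2979, 0.1656]
orientation: [[0.149, 0.965, -0.216], [0.552, -0.262, -0.791], [-0.82, -0.002, -0.572]]
force: [2.2, 0.9, 0.9]
opening: 0.587
grasp_force: 0.0
```

Run:
```python
from bar import *
bar("side","side5")
bar("top","top5")
yaw=-15.8; g=np.array([.4375,-.4137,.131])
R=frame(-rot(yaw)[:,1],np.array([0,0,-1.]))
go(g+[0,0,-.019+.12],R)
```

```text
[229 406  21  30 410] [-0.0011 -0.0037  0.1446] ((404.4145202636719, -403.9142150878906), (38.29646682739258, 23.453189849853516), 74.9050064086914)
[247 409  40  33 695] [0.0038 0.0057 0.1445] ((447.03839111328125, -416.09063720703125), (38.43598937988281, 54.5818977355957), 74.58196258544922)
[481 273  24  31 382] [-0.0085 -0.0051  0.145 ] ((450.4709777832031, -413.982666015625), (37.66057586669922, 54.17501449584961), 74.04562377929688)
[478 301  22  18 212] [0.0004 0.0032 0.1448] ((405.9285583496094, -401.4701232910156), (37.71697235107422, 26.46122169494629), 75.0362319946289)
t 8.3667 pos [ 0.4304 -0.3022  0.1694] q [-1.0542  0.7737  1.3264  2.0274  0.2577  0.9703 -0.2183] F [-0.7916  0.3442 -0.278 ]
TURN [ 0.522 -0.92  -1.441] SHIFT mm [   7.1 -111.5   62.6] rows 15.0 3.0741199669395622
```

Run:
```python
from bar import *
g=np.array([.446,-.415,.131])
R=frame(-rot(-15.6)[:,1],np.array([0,0,-1.]))
go(g+[0,0,-.019+.12],R)
```

```text
t 8.3667 pos [ 0.4304 -0.3022  0.1694] q [-1.0542  0.7737  1.3264  2.0274  0.2577  0.9703 -0.2183] F [-0.7916  0.3442 -0.278 ]
TURN [ 0.524 -0.919 -1.437] SHIFT mm [  15.6 -112.8   62.6] rows 15.0 3.119132956360692
```

>>> play_rows(deltas=[[0,0,0,5,0,40,75],[0.06,-0.1,-0.16,5,0,80,75],[0.1,-0.18,-0.28,5,0,100,75],[0.14,-0.245,-0.384,5,0,100,75],[0.174,-0.307,-0.48,5,0,100,75]])

```text
time_s: 8.78
position: [0.4341, -0.3024, 0.267]
orientation: [[0.572, 0.752, -0.327], [0.513, -0.639, -0.574], [-0.64, 0.161, -0.751]]
force: [-0.7, 0.9, -1.0]
opening: 0.876
grasp_force: 0.0
```

>>> play_rows(deltas=[[0.174,-0.307,-0.48,5,-30,0,75],[0.174,-0.307,-0.48,5,-30,0,75],[0.174,-0.307,-0.48,5,-30,0,75],[0.174,-0.307,-0.48,5,-30,0,75],[0.174,-0.307,-0.48,5,-30,0,75]])

```text
time_s: 9.2
position: [0.4379, -0.3334, 0.2663]
orientation: [[0.911, 0.307, -0.276], [0.231, -0.933, -0.275], [-0.342, 0.187, -0.921]]
force: [0.2, -0.6, -0.4]
opening: 0.88
grasp_force: 0.0
```

>>> play_rows(deltas=[[0.174,-0.307,-0.48,5,-50,0,75],[0.174,-0.307,-0.48,5,-50,0,75],[0.174,-0.307,-0.48,5,-50,0,75],[0.174,-0.307,-0.48,5,-50,0,75],[0.174,-0.307,-0.48,5,-50,0,75]])

```text
time_s: 9.62
position: [0.4427, -0.3836, 0.2661]
orientation: [[0.978, -0.201, -0.046], [-0.202, -0.979, -0.024], [-0.041, 0.033, -0.999]]
force: [-0.3, -0.0, 0.2]
opening: 0.878
grasp_force: 0.0
```

Run:
```python
from bar import *
g=np.array([.446,-.415,.131])
R=frame(-rot(-15.6)[:,1],np.array([0,0,-1.]))
go(g+[0,0,-.019+.06],R)
```

```text
t 9.6167 pos [ 0.4427 -0.3836  0.2661] q [-0.2989  0.4699  1.2465  1.5452 -0.3948  1.4555 -0.8108] F [-0.298  -0.0097  0.193 ]
TURN [ 0.023 -0.047 -0.069] SHIFT mm [  3.3 -31.4 -94.1] rows 1.0 2.382928665056652
```

>>> play_rows(deltas=[[0.023,-0.047,-0.069,3,-31,-30,75],[0.023,-0.047,-0.069,3,-31,-60,75],[0.023,-0.047,-0.069,3,-31,-94,75],[0.023,-0.047,-0.069,3,-31,-94,75],[0.023,-0.047,-0.069,3,-31,-94,75]])

```text
time_s: 10.03
position: [0.4455, -0.4131, 0.1715]
orientation: [[0.965, -0.263, -0.005], [-0.263, -0.965, 0.0], [-0.005, 0.001, -1.0]]
force: [0.9, -0.3, 1.7]
opening: 0.875
grasp_force: 0.0
```

Run:
```python
from bar import *
g=np.array([.446,-.415,.131])
R=frame(-rot(-15.6)[:,1],np.array([0,0,-1.]))
go(g+[0,0,-.018],R)
bar("side","side6");bar("top","top6")
```

```text
t 10.0333 pos [ 0.4455 -0.4131  0.1715] q [-0.1548  0.5698  1.1455  1.6289 -0.5311  1.299  -0.756 ] F [ 0.8883 -0.2846  1.7242]
TURN [-0.    -0.005 -0.006] SHIFT mm [  0.5  -1.9 -58.5] rows 1.0 1.4052862601660876
[228 405  15  29 264] [ 0.0237 -0.0032  0.1445] ((396.4385986328125, -401.13055419921875), (20.803817749023438, 39.631187438964844), 4.941030025482178)
[264 410  25  32 565] [0.0036 0.0036 0.1445] ((458.81146240234375, -418.767578125), (39.109371185302734, 33.620399475097656), 73.06253051757812)
[287 415  13  29 184] [-0.0348  0.0149  0.1444] ((484.13909912109375, -426.92822265625), (37.202999114990234, 12.8622465133667), 71.62954711914062)
[480 288  17  15 117] [0.0177 0.0213 0.1451] ((442.0774230957031, -400.7857360839844), (15.142606735229492, 36.03425598144531), 29.55097770690918)
```

>>> play_rows(deltas=[[0,-0.005,-0.006,0,-2,-20,75],[0,-0.005,-0.006,0,-2,-40,75],[0,-0.005,-0.006,0,-2,-58,75],[0,-0.005,-0.006,0,-2,-58,75],[0,-0.005,-0.006,0,-2,-58,30]])

```text
time_s: 10.55
position: [0.447, -0.4157, 0.1158]
orientation: [[0.964, -0.267, 0.003], [-0.267, -0.964, -0.002], [0.003, 0.001, -1.0]]
force: [0.4, -1.2, 0.1]
opening: 0.758
grasp_force: 0.0
```

>>> play_rows(deltas=[[0,0,0,0,0,0,25],[0,0,0,0,0,0,25],[0,0,0,0,0,0,25],[0,0,0,0,0,0,25],[0,0,0,0,0,0,25]], grip_force=110)

```text
time_s: 10.97
position: [0.4473, -0.416, 0.1166]
orientation: [[0.964, -0.267, 0.005], [-0.267, -0.964, -0.002], [0.005, 0.001, -1.0]]
force: [-0.5, 4.0, 9.3]
opening: 0.45
grasp_force: 109.9
```

>>> play_rows(deltas=[[0,0,0,0,0,15,25],[0,0,0,0,0,40,25],[0,0,0,0,0,70,25],[0,0,0,0,0,95,25],[0,0,0,0,0,95,25]])

```text
time_s: 11.38
position: [0.4472, -0.4177, 0.2155]
orientation: [[0.963, -0.268, 0.008], [-0.268, -0.963, -0.006], [0.009, 0.004, -1.0]]
force: [-0.8, -1.0, -2.9]
opening: 0.449
grasp_force: 111.7
```

Run:
```python
from bar import *
s=ctrl.sense();print(s["position"],s["orientation"],s["force"],s["opening"])
zb=s["position"][2]
bar("side","side7",z0=zb+.015,z1=zb+.045)
c,P=snap("top","top7")
```

```text
[ 0.4472 -0.4177  0.2155] [[ 0.9633 -0.2685  0.0079]
 [-0.2684 -0.9633 -0.006 ]
 [ 0.0092  0.0037 -1.    ]] [-0.8269 -0.9851 -2.9015] 0.449410501588009
[216 384  25  32 479] [0.02   0.0176 0.2433] ((405.6219177246094, -410.3588562011719), (33.464847564697266, 33.12135696411133), 75.24943542480469)
[265 387  34  38 751] [0.0076 0.0095 0.2438] ((470.8970031738281, -425.83447265625), (39.341712951660156, 38.62306594848633), 74.32359313964844)
```

Run:
```python
from h import *
# button/cap/lamp/box centre by lid rectangle per view, restricted region
for f in("top0","side0"):
    d=np.load(f"pics/{f}.npz");A=d["P"];I=d["im"].astype(int)
    m=(A[...,0]>.5)&(A[...,0]<.76)&(A[...,1]>-.25)&(A[...,1]<.25)&(abs(A[...,2]-.07)<.004)
    k,l,st,_=cv2.connectedComponentsWithStats(m.astype(np.uint8)); i=1+np.argmax(st[1:,4]); X=A[l==i]
    print(f,cv2.minAreaRect((X[:,:2]*1000).astype(np.float32)),X[:,2].mean())
    m=(A[...,0]>.5)&(A[...,0]<.76)&(A[...,1]>-.1)&(A[...,1]<.1)&(A[...,2]>.118)&(A[...,2]<.13)
    X=A[m]; print("cap",cv2.minEnclosingCircle((X[:,:2]*1000).astype(np.float32)),X[:,2].max(), len(X))
    # apex via sphere-ish fit on cap points
    m=(A[...,0]>.5)&(A[...,0]<.76)&(A[...,1]>-.07)&(A[...,1]<.07)&(A[...,2]>.104); X=A[m]
    r=np.linalg.lstsq(np.c_[X[:,:2],np.ones(len(X)),(X[:,:2]**2).sum(1)],X[:,2],rcond=None)[0]; print("apex",-r[:2]/2/r[3])
    for s in(1,-1):
        m=(A[...,0]>.5)&(A[...,0]<.76)&(s*A[...,1]>.06)&(s*A[...,1]<.2)&(A[...,2]>.15); X=A[m]; c=X.mean(0)
        g=np.linalg.lstsq(np.c_[2*X,np.ones(len(X))],(X**2).sum(1),rcond=None)[0]; print("lamp sphere",g[:3],np.sqrt(g[3]+g[:3]@g[:3]),X[:,2].max())
```

```text
top0 ((628.082275390625, -5.3988494873046875), (304.1142883300781, 133.4906005859375), 89.14795684814453) 0.07088029448229465
cap ((600.102294921875, 0.2994346618652344), 99.2679443359375) 0.12994830585620654 645
apex [0.6471 0.0206]
lamp sphere [0.6297 0.0996 0.1641] 0.02981151980256575 0.1978069575614131
lamp sphere [ 0.6269 -0.1101  0.1646] 0.029635208738386723 0.19689423205273493
side0 ((626.4298095703125, -4.395233154296875), (307.8816833496094, 134.0897674560547), 89.25208282470703) 0.07031614074900976
cap ((622.0275268554688, 34.11684799194336), 68.10794067382812) 0.1299888447577089 515
apex [0.6525 0.0745]
lamp sphere [0.6279 0.1007 0.1631] 0.029779227660074205 0.19446612122781715
lamp sphere [ 0.6252 -0.1091  0.1631] 0.030035225718256876 0.19399139797138198
```

```bash
cat > b.py <<'E'
from h import *
B=np.array([.6275,-.005,.070]); Y=-.75
R=frame(-rot(Y)[:,1],np.array([0,0,-1.]))
# TCP for puller_grip horizontally at B + dx (puller x), underside at z above lid
def tgt(dx,z): return B+rot(Y)@np.array([dx+.0007,0,z+.1157])
E
python3 - <<'E'
from b import *
go(tgt(-.12,.04),R)
E
```

```text
t 11.4833 pos [ 0.4466 -0.4159  0.2107] q [-0.1665  0.5373  1.1755  1.581  -0.5064  1.3594 -0.7763] F [ 1.0633 -0.581  -3.7368]
TURN [0.002 0.005 0.258] SHIFT mm [ 61.6 412.5  15. ] rows 3.0 10.015153133936849
```

>>> play_rows(deltas=[[0,0,0.1,31,190,18,25],[0,0,0.13,31,190,18,25],[0,0,0.13,31,190,18,25],[0,0,0.13,31,190,18,25],[0,0,0.13,31,190,18,25]])

```text
time_s: 11.9
position: [0.4775, -0.2213, 0.226]
orientation: [[0.99, -0.138, 0.0], [-0.138, -0.99, 0.001], [0.0, -0.001, -1.0]]
force: [0.2, 0.1, -2.5]
opening: 0.444
grasp_force: 112.6
```

>>> play_rows(deltas=[[0,0,0.128,31,190,0,25],[0,0,0.128,31,190,0,25],[0,0,0.128,31,190,0,25],[0,0,0.128,31,190,0,25],[0,0,0.128,31,190,0,25]])

```text
time_s: 12.32
position: [0.5079, -0.0302, 0.2265]
orientation: [[1.0, -0.008, 0.001], [-0.008, -1.0, 0.001], [0.001, -0.001, -1.0]]
force: [0.0, 1.4, -3.6]
opening: 0.447
grasp_force: 112.6
```

Run:
```python
from b import *
go(tgt(-.12,.0135),R)
```

```text
t 12.3167 pos [ 0.5079 -0.0302  0.2265] q [-1.1888  0.1274  1.2661  1.8167 -0.1281  1.2875 -1.4684] F [ 0.0131  1.3944 -3.6235]
TURN [-0.001  0.001 -0.005] SHIFT mm [  0.3  26.8 -27.3] rows 1.0 0.9172640340451343
```

>>> play_rows(deltas=[[0,0,-0.005,0,10,-9,25],[0,0,-0.005,0,20,-18,25],[0,0,-0.005,0,27,-27,25],[0,0,-0.005,0,27,-27,25],[0,0,-0.005,0,27,-27,25]])

```text
time_s: 12.73
position: [0.5076, -0.0099, 0.1995]
orientation: [[1.0, -0.02, 0.001], [-0.02, -1.0, -0.002], [0.001, 0.002, -1.0]]
force: [-0.2, -0.3, -2.9]
opening: 0.447
grasp_force: 112.5
```

Run:
```python
from b import *
go(tgt(-.12,.0135),R)
c,P=snap("side","side8"); I=c["image"].astype(int)
zb=ctrl.sense()["position"][2]
m=(P[...,0]>.42)&(P[...,0]<.57)&(abs(P[...,1])<.06)&(P[...,2]>zb+.022)&(P[...,2]<zb+.034)&(I.sum(2)<110)
X=P[m];print("bar",len(X),np.median(X[:,2])-zb,cv2.minAreaRect((X[:,:2]*1000).astype(np.float32)))
m=(P[...,0]>.42)&(P[...,0]<.57)&(abs(P[...,1])<.06)&(P[...,2]>zb-.122)&(P[...,2]<zb-.1)
X=P[m];print("foot top",len(X),np.percentile(X[:,2],[10,50,90])-zb,X.min(0),X.max(0),cv2.minAreaRect((X[:,:2]*1000).astype(np.float32)))
cv2.imwrite("pics/s8.png",cv2.resize(c["image"][150:330,240:420,::-1],None,fx=3.3,fy=3.3))
```

```text
t 12.7333 pos [ 0.5076 -0.0099  0.1995] q [-1.1907  0.1691  1.2422  1.8561 -0.1678  1.2337 -1.4879] F [-0.1656 -0.3062 -2.9318]
TURN [0.002 0.001 0.007] SHIFT mm [ 0.6  6.5 -0.3] rows 1.0 0.15599517968669993
bar 373 0.027259194035754913 ((500.0562438964844, -19.204071044921875), (51.053924560546875, 96.71971893310547), 86.73274993896484)
foot top 622 [-0.1132 -0.1088 -0.1068] [ 0.448  -0.0434  0.0805] [0.5409 0.0256 0.0997] ((494.6231384277344, -8.159751892089844), (68.20372772216797, 91.31462860107422), 88.23783874511719)
```

View pics/s8.png

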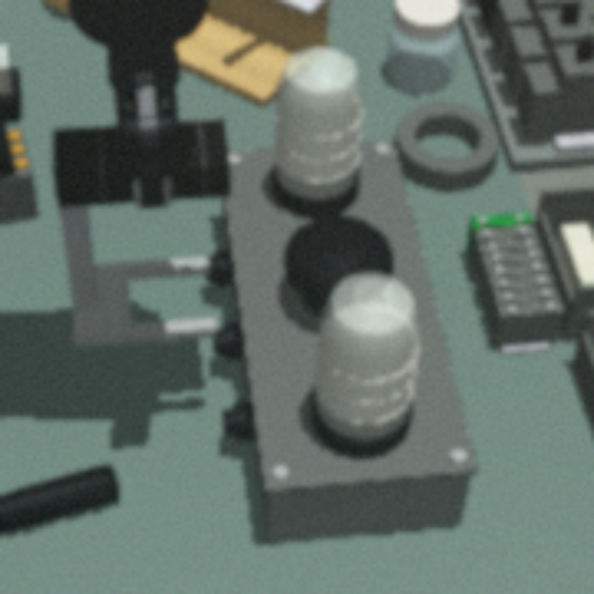

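The fork lies level at about (175,290), ahead of the middle cap at (338,265). I'm aligning y, then sliding in.

>>> play_rows(deltas=[[0,0,0.004,0,6,0,25],[0,0,0.007,0,6.5,0,25],[0,0,0.007,0,6.5,0,25],[0,0,0.007,0,6.5,0,25],[0,0,0.007,0,6.5,0,25]])

```text
time_s: 13.2
position: [0.5084, -0.0022, 0.2004]
orientation: [[1.0, -0.011, 0.003], [-0.011, -1.0, -0.0], [0.003, 0.0, -1.0]]
force: [-0.1, -0.7, -4.1]
opening: 0.449
grasp_force: 112.6
```

Run:
```python
from b import *
go(tgt(-.06,.0135),R)
```

```text
t 13.2 pos [ 0.5084 -0.0022  0.2004] q [-1.2031  0.1662  1.2388  1.8548 -0.1662  1.2336 -1.4959] F [-0.1311 -0.6511 -4.1499]
TURN [ 0.     0.003 -0.002] SHIFT mm [59.8 -2.  -1.2] rows 1.0 1.435976141509439
```

>>> play_rows(deltas=[[0,0.003,-0.002,12,-1,-1,25],[0,0.003,-0.002,24,-2,-1,25],[0,0.003,-0.002,36,-2,-1,25],[0,0.003,-0.002,48,-2,-1,25],[0,0.003,-0.002,60,-2,-1,25]])

```text
time_s: 13.62
position: [0.569, -0.0041, 0.199]
orientation: [[1.0, -0.013, -0.001], [-0.013, -1.0, -0.001], [-0.001, 0.001, -1.0]]
force: [-0.2, -0.8, -3.4]
opening: 0.448
grasp_force: 112.6
```

Run:
```python
from b import *
go(tgt(0,.0135),R)
```

```text
t 13.6167 pos [ 0.569  -0.0041  0.199 ] q [-0.9634  0.3891  1.1204  1.7012 -0.3631  1.2834 -1.3504] F [-0.1639 -0.7515 -3.3758]
TURN [ 0.001 -0.001 -0.   ] SHIFT mm [59.2 -1.   0.2] rows 1.0 1.4221137281451062
```

Foot is at the slot entrance with no contact. Sliding home slowly.

>>> play_rows(deltas=[[0,0,0,8,0,0,25],[0,0,0,16,0,0,25],[0,0,0,24,0,0,25],[0,0,0,32,-0.5,0,25],[0,0,0,40,-0.5,0,25]])

```text
time_s: 14.03
position: [0.6089, -0.0045, 0.1993]
orientation: [[1.0, -0.013, -0.0], [-0.013, -1.0, -0.0], [-0.0, 0.0, -1.0]]
force: [-0.7, -0.3, -2.8]
opening: 0.446
grasp_force: 112.6
```

>>> play_rows(deltas=[[0,0,0,5,-0.2,0,25],[0,0,0,10,-0.3,0,25],[0,0,0,14,-0.4,0,25],[0,0,0,18,-0.5,0,25],[0,0,0,18,-0.5,0,25]])

```text
time_s: 14.45
position: [0.6269, -0.005, 0.1993]
orientation: [[1.0, -0.013, -0.0], [-0.013, -1.0, -0.001], [-0.0, 0.001, -1.0]]
force: [-0.4, -0.5, -3.8]
opening: 0.446
grasp_force: 112.7
```

Run:
```python
from b import *
go(tgt(0,.0135),R)
c,P=snap("side","side9")
cv2.imwrite("pics/s9.png",cv2.resize(c["image"][150:330,240:420,::-1],None,fx=3.3,fy=3.3))
```

```text
t 14.45 pos [ 0.6269 -0.005   0.1993] q [-0.8077  0.5299  1.0403  1.5421 -0.4638  1.3378 -1.3028] F [-0.3529 -0.4715 -3.7696]
TURN [ 0.001 -0.    -0.   ] SHIFT mm [ 1.3 -0.  -0.1] rows 1.0 0.03227125951564667
```

View pics/s9.png

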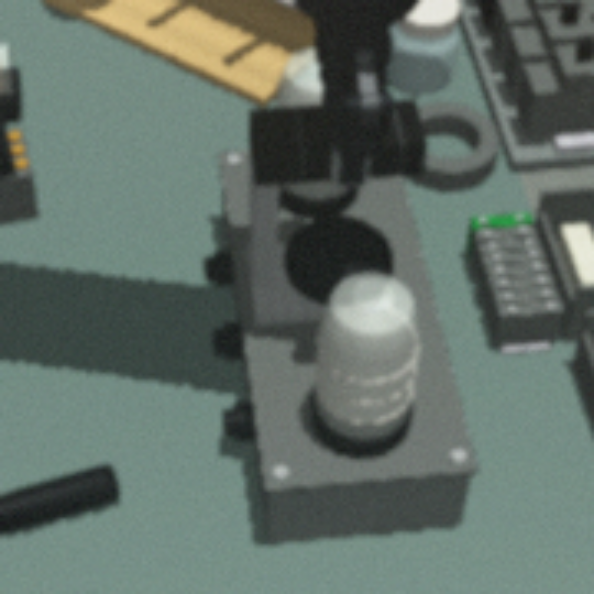

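The foot, seen at (285,290), is under the cap head at (338,260). Pulling straight up.

>>> play_rows(deltas=[[0,0,0,1,0,3,25],[0,0,0,1,0,6,25],[0,0,0,1,0,9,25],[0,0,0,1,0,12,25],[0,0,0,1,0,15,25]], grip_force=120)

```text
time_s: 14.92
position: [0.6264, -0.0047, 0.2128]
orientation: [[1.0, -0.013, -0.003], [-0.013, -1.0, -0.001], [-0.003, 0.001, -1.0]]
force: [3.3, -0.5, -22.7]
opening: 0.447
grasp_force: 122.6
```

>>> play_rows(deltas=[[0,0,0,0,0,4,25],[0,0,0,0,0,8,25],[0,0,0,0,0,12,25],[0,0,0,0,0,16,25],[0,0,0,0,0,20,25]])

```text
time_s: 15.33
position: [0.6282, -0.0054, 0.2365]
orientation: [[1.0, -0.013, 0.003], [-0.013, -1.0, -0.0], [0.003, 0.0, -1.0]]
force: [-0.3, -0.1, -4.6]
opening: 0.444
grasp_force: 125.0
```

>>> play_rows(deltas=[[0,0,0,0,0,6,25],[0,0,0,0,0,12,25],[0,0,0,0,0,18,25],[0,0,0,0,0,24,25],[0,0,0,0,0,30,25]])

```text
time_s: 15.75
position: [0.6274, -0.0051, 0.2651]
orientation: [[1.0, -0.013, -0.0], [-0.013, -1.0, -0.001], [-0.0, 0.001, -1.0]]
force: [0.2, 0.2, -4.0]
opening: 0.441
grasp_force: 125.0
```

>>> play_rows(deltas=[[0,0,0,0,0,5,25],[0,0,0,0,0,10,25],[0,0,0,0,0,10,25],[0,0,0,0,0,10,25],[0,0,0,0,0,10,25]])

```text
time_s: 16.17
position: [0.6272, -0.005, 0.2739]
orientation: [[1.0, -0.013, -0.001], [-0.013, -1.0, -0.001], [-0.001, 0.001, -1.0]]
force: [-0.5, 0.0, -4.1]
opening: 0.447
grasp_force: 125.1
```

Run:
```python
from b import *
go(tgt(0,.09),R)
c,P=snap("side","side10"); I=c["image"].astype(int); z=ctrl.sense()["position"][2]
m=(P[...,0]>.56)&(P[...,0]<.7)&(P[...,1]>-.06)&(P[...,1]<.06)&(P[...,2]>z-.122)&(P[...,2]<z-.07)&(I.sum(2)<110)
X=P[m]; print(len(X),X.min(0),X.max(0),np.median(X[:,2])-z, X.max(0)[2]-z)
cv2.imwrite("pics/s10.png",cv2.resize(c["image"][90:330,220:460,::-1],None,fx=2.5,fy=2.5))
```

```text
t 16.1667 pos [ 0.6272 -0.005   0.2739] q [-0.8151  0.4859  1.0751  1.4311 -0.4247  1.4745 -1.3334] F [-0.5154  0.0152 -4.097 ]
TURN [ 0.001 -0.001  0.   ] SHIFT mm [ 1.  -0.   1.8] rows 1.0 0.0483292287318998
573 [ 0.5924 -0.0421  0.1677] [0.6578 0.0185 0.1916] -0.08805717007491481 -0.08221832857946726
```

View pics/s10.png

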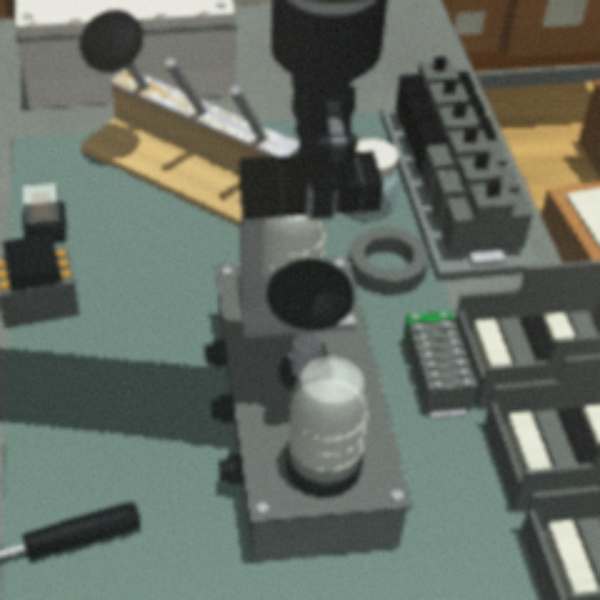

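The cap sits in the fork at (310,295), off its stem at (305,350). Raising with a slight tilt so it can't slide out, while computing the peg pose.

>>> play_rows(deltas=[[0,-0.05,0,0,0,10,25],[0,-0.11,0,0,0,28,25],[0,-0.18,0,0,0,50,25],[0,-0.25,0,0,0,75,25],[0,-0.3,0,0,0,90,25]])

```text
time_s: 16.63
position: [0.6277, -0.0059, 0.3654]
orientation: [[0.954, -0.014, 0.298], [-0.015, -1.0, -0.0], [0.298, -0.004, -0.954]]
force: [-0.8, 0.3, -1.4]
opening: 0.448
grasp_force: 125.4
```

```bash
cat > peg.py <<'E'
from h import *
tip=np.array([.602,.316,.159]); 
Rp=rot(47.3,30); R=np.column_stack([Rp[:,0],-Rp[:,1],-Rp[:,2]])
def tgt(d,dx=0,dy=0): return tip+Rp@np.array([.0025+dx,dy,.094+d])
E
python3 - <<'E'
from peg import *
d=np.load("pics/top0.npz");A=d["P"]
for z0 in (.15,.155,.158):
    m=(A[...,0]>.58)&(A[...,0]<.64)&(A[...,1]>.29)&(A[...,1]<.345)&(A[...,2]>z0)&(A[...,2]<.17); X=A[m];v,u=np.where(m); print(z0,len(X),X.mean(0),u.mean(),v.mean())
# ray of tip-face centre at z=.159+
u,v=136.5,218.6
print(Rp,tgt(.06))
go(tgt(.06),R)
E
```

```text
0.15 30 [0.6038 0.3147 0.1573] 136.36666666666667 218.63333333333333
0.155 25 [0.604  0.3147 0.1579] 136.24 218.48
0.158 9 [0.604  0.3163 0.1598] 135.11111111111111 218.22222222222223
[[ 0.5873 -0.7349 -0.3391]
 [ 0.6365  0.6782 -0.3675]
 [ 0.5     0.      0.866 ]] [0.5512 0.261  0.2936]
t 16.6333 pos [ 0.6277 -0.0059  0.3654] q [-1.2279  0.1086  1.2686  1.5665 -0.1165  1.24   -1.5412] F [-0.7769  0.2663 -1.4024]
TURN [ 0.086 -0.21   0.836] SHIFT mm [-76.5 266.9 -71.8] rows 7.0 6.883450789494876
```

>>> play_rows(deltas=[[0.004,-0.01,0.04,-5,8,0,25],[0.012,-0.03,0.12,-17,30,0,25],[0.022,-0.053,0.21,-33,60,0,25],[0.032,-0.078,0.31,-50,95,0,25],[0.042,-0.103,0.41,-65,130,0,25]])

```text
time_s: 17.05
position: [0.5606, 0.1261, 0.3646]
orientation: [[0.847, 0.393, 0.357], [0.351, -0.919, 0.18], [0.399, -0.027, -0.917]]
force: [1.0, 0.3, -4.5]
opening: 0.444
grasp_force: 125.3
```

>>> play_rows(deltas=[[0.01,-0.025,0.1,-4,35,0,25],[0.02,-0.05,0.2,-7,70,0,25],[0.03,-0.075,0.3,-10,102,0,25],[0.039,-0.098,0.39,-11,126,0,25],[0.044,-0.107,0.426,-12,137,0,25]])

```text
time_s: 17.47
position: [0.549, 0.2642, 0.3633]
orientation: [[0.583, 0.741, 0.334], [0.643, -0.672, 0.367], [0.497, 0.001, -0.868]]
force: [-0.4, -1.5, -3.8]
opening: 0.445
grasp_force: 125.2
```

Run:
```python
from peg import *
go(tgt(.06),R)
```

```text
t 17.4667 pos [0.549  0.2642 0.3633] q [-1.6355 -0.3215  1.0181  1.7786  0.1669  1.0275 -1.3558] F [-0.4396 -1.4932 -3.7856]
TURN [ 0.003 -0.002 -0.009] SHIFT mm [  2.3  -3.2 -69.7] rows 1.0 1.6743629605020471
```

>>> play_rows(deltas=[[0.003,-0.002,-0.009,1,-1,-12,25],[0.003,-0.002,-0.009,2,-2,-30,25],[0.003,-0.002,-0.009,2,-3,-48,25],[0.003,-0.002,-0.009,2,-3,-63,25],[0.003,-0.002,-0.009,2,-3,-70,25]])

```text
time_s: 17.88
position: [0.5513, 0.2577, 0.2913]
orientation: [[0.594, 0.729, 0.339], [0.633, -0.684, 0.363], [0.497, -0.001, -0.868]]
force: [-1.2, -0.6, -4.5]
opening: 0.446
grasp_force: 125.2
```

Run:
```python
from peg import *
go(tgt(.06),R)
c,P=snap("side","side11"); I=c["image"].astype(int); s=ctrl.sense(); p=np.array(s["position"]);R0=np.array(s["orientation"])
Q=(P-p)@(R0*[1,-1,-1])   # puller-frame coordinates from TCP
m=(abs(Q[...,0])<.06)&(abs(Q[...,1])<.06)&(Q[...,2]>-.112)&(Q[...,2]<-.07)&(I.sum(2)<110)
X=Q[m]; print("cap",len(X),np.percentile(X,[1,50,99],axis=0))
m=(abs(Q[...,0]+.012)<.07)&(abs(Q[...,1])<.05)&(Q[...,2]>-.125)&(Q[...,2]<-.1)&(I.sum(2)>130)
X=Q[m]; print("foot",len(X),np.percentile(X,[1,50,99],axis=0))
# peg a now
m=(P[...,0]>.58)&(P[...,0]<.65)&(P[...,1]>.29)&(P[...,1]<.37)&(P[...,2]>.085)&(P[...,2]<.162)
X=P[m]; print("peg",len(X),X.mean(0),"pred axis at that z",tip-Rp[:,2]*(tip[2]-X.mean(0)[2])/.866)
v,u=np.where(m); print(u.min(),u.max(),v.min(),v.max())
cv2.imwrite("pics/s11.png",cv2.resize(c["image"][40:180,220:400,::-1],None,fx=4,fy=4))
```

```text
t 17.8833 pos [0.5513 0.2577 0.2913] q [-1.6609 -0.3044  1.1004  1.9055  0.1548  0.8762 -1.3325] F [-1.2016 -0.6115 -4.4644]
TURN [ 0.002 -0.003  0.008] SHIFT mm [-0.   3.3  2.3] rows 1.0 0.0954534698376992
cap 264 [[-0.0366 -0.0342 -0.1029]
 [-0.0164 -0.0037 -0.0871]
 [ 0.0226  0.0233 -0.0809]]
foot 220 [[-0.0591 -0.0334 -0.1164]
 [-0.0439 -0.0197 -0.1079]
 [ 0.0329  0.0335 -0.1005]]
peg 68 [0.6175 0.3283 0.1174] pred axis at that z [0.6183 0.3336 0.1174]
314 324 127 142
```

View pics/s11.png

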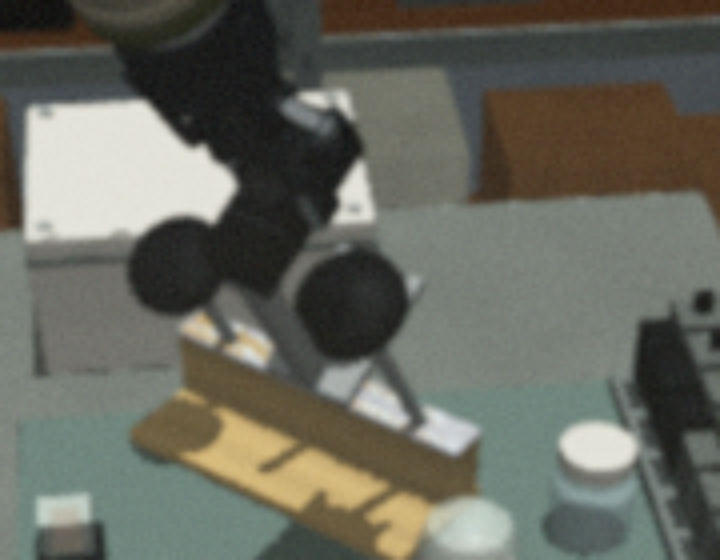

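The cap at (352,305) is still in the fork, with the peg below it at (400,380), and the prediction agrees. Correcting and lowering along the peg axis.

>>> play_rows(deltas=[[0.002,-0.003,0.008,0,3,2,25],[0.002,-0.003,0.008,3,6,-5,25],[0.002,-0.003,0.008,7,10,-14,25],[0.002,-0.003,0.008,10,14,-23,25],[0.002,-0.003,0.008,13.5,18,-32,25]])

```text
time_s: 18.35
position: [0.5665, 0.2775, 0.2634]
orientation: [[0.585, 0.735, 0.343], [0.635, -0.678, 0.371], [0.505, 0.001, -0.863]]
force: [0.2, 0.9, -4.1]
opening: 0.446
grasp_force: 125.5
```

Run:
```python
from peg import *
go(tgt(0),R); go(tgt(-.01),R)
```

```text
t 18.35 pos [0.5665 0.2775 0.2634] q [-1.8127 -0.2293  1.2881  1.9117  0.0651  0.7912 -1.2532] F [ 0.2086  0.9235 -4.0522]
TURN [-0.003  0.004 -0.001] SHIFT mm [  5.1   5.5 -21.7] rows 1.0 0.5522018111736766
t 18.35 pos [0.5665 0.2775 0.2634] q [-1.8127 -0.2293  1.2881  1.9117  0.0651  0.7912 -1.2532] F [ 0.2086  0.9235 -4.0522]
TURN [-0.003  0.004 -0.001] SHIFT mm [  8.5   9.2 -30.4] rows 1.0 0.7891562349708843
```

>>> play_rows(deltas=[[-0.003,0.004,0,1,1,-5,25],[-0.003,0.004,0,2,2,-10,25],[-0.003,0.004,0,4,4,-16,25],[-0.003,0.004,0,5,5.5,-22,25],[-0.003,0.004,0,5,5.5,-22,25]])

```text
time_s: 18.77
position: [0.5708, 0.2835, 0.2401]
orientation: [[0.586, 0.736, 0.338], [0.639, -0.677, 0.365], [0.498, 0.002, -0.867]]
force: [0.4, 0.1, -3.2]
opening: 0.447
grasp_force: 125.4
```

```bash
cat >> peg.py <<'E'
def see(f):
    c,P=snap("side",f); I=c["image"].astype(int); s=ctrl.sense(); p=np.array(s["position"]);R0=np.array(s["orientation"])
    for nm,o,M in (("puller frame@TCP",p,R0*[1,-1,-1]),("peg frame",tip,Rp)):
        Q=(P-o)@M; W=(P-tip)@Rp
        m=(abs(W[...,0])<.06)&(abs(W[...,1])<.055)&(W[...,2]>-.03)&(W[...,2]<.05)&(I.sum(2)<110)
        X=Q[m]; print(nm,len(X),np.percentile(X,[1,50,99],axis=0).round(4).tolist())
E
python3 - <<'E'
from peg import *
go(tgt(-.01),R); see("side12")
E
```

```text
t 18.7667 pos [0.5708 0.2835 0.2401] q [-1.7142 -0.0047  1.3156  1.9238 -0.2966  0.76   -0.9719] F [ 0.4223  0.1026 -3.2185]
TURN [ 0.003 -0.    -0.002] SHIFT mm [ 4.2  3.2 -7.1] rows 1.0 0.21255048297197907
puller frame@TCP 210 [[-0.0355, -0.0325, -0.1035], [-0.0168, -0.0001, -0.0885], [0.023, 0.0258, -0.0818]]
peg frame 210 [[-0.0343, -0.0327, -0.0101], [-0.0156, -0.0003, 0.0049], [0.0243, 0.0257, 0.0115]]
```

>>> play_rows(deltas=[[0.003,0,-0.002,2,2,-3,25],[0.003,0,-0.002,3,3,-6,25],[0.003,0,-0.002,5,4,-9,25],[0.003,0,-0.002,6,5,-12,25],[0.003,0,-0.002,6,5,-12,25]])

```text
time_s: 19.23
position: [0.5769, 0.288, 0.229]
orientation: [[0.588, 0.735, 0.339], [0.635, -0.679, 0.369], [0.501, -0.002, -0.865]]
force: [-0.0, -0.8, -4.1]
opening: 0.446
grasp_force: 125.4
```

Run:
```python
from peg import *
go(tgt(-.025),R); see("side13")
```

```text
t 19.2333 pos [0.5769 0.288  0.229 ] q [-1.639   0.098   1.2937  1.9236 -0.4696  0.7617 -0.8429] F [-0.0317 -0.8175 -4.0721]
TURN [-0.002 -0.     0.001] SHIFT mm [ 3.2  4.2 -9. ] rows 1.0 0.24982038748259094
puller frame@TCP 255 [[-0.0363, -0.0342, -0.0899], [-0.015, -0.0011, -0.0745], [0.0226, 0.0307, -0.0679]]
peg frame 255 [[-0.0339, -0.035, -0.0104], [-0.0126, -0.0018, 0.0051], [0.025, 0.0299, 0.0117]]
```

The cap has stayed at the peg tip while the fork dropped 14 mm. I'm lowering clear of the collar, then withdrawing backwards.

>>> play_rows(deltas=[[0,0,0,1,1,-3,25],[0,0,0,2,3,-7,25],[0,0,0,4,5,-11,25],[0,0,0,5,6,-15,25],[0,0,0,5,6,-15,25]])

```text
time_s: 19.7
position: [0.5816, 0.2938, 0.2128]
orientation: [[0.589, 0.734, 0.338], [0.635, -0.679, 0.368], [0.5, -0.002, -0.866]]
force: [-0.5, -0.6, -4.2]
opening: 0.445
grasp_force: 125.4
```

Run:
```python
from peg import *
go(tgt(-.028),R); go(tgt(-.028,-.09),R); see("side14")
```

```text
t 19.7 pos [0.5816 0.2938 0.2128] q [-1.5551  0.1687  1.2325  1.9271 -0.5789  0.7531 -0.7643] F [-0.4528 -0.5505 -4.193 ]
TURN [-0.001 -0.001  0.001] SHIFT mm [-0.5 -0.4  4.6] rows 1.0 0.11118953705979613
t 19.7 pos [0.5816 0.2938 0.2128] q [-1.5551  0.1687  1.2325  1.9271 -0.5789  0.7531 -0.7643] F [-0.4528 -0.5505 -4.193 ]
TURN [-0.001 -0.001  0.001] SHIFT mm [-53.4 -57.7 -40.4] rows 1.0 2.1214180074867572
puller frame@TCP 259 [[-0.0357, -0.0349, -0.0704], [-0.0138, -0.005, -0.0555], [0.0237, 0.0164, -0.0493]]
peg frame 259 [[-0.0349, -0.0353, -0.0084], [-0.0131, -0.0055, 0.0065], [0.0245, 0.016, 0.0128]]
```

>>> play_rows(deltas=[[0,0,0,-5,-5,-4,25],[0,0,0,-14,-15,-12,25],[0,0,0,-25,-27,-21,25],[0,0,0,-36,-39,-31,25],[0,0,0,-48,-52,-41,25]])

```text
time_s: 20.17
position: [0.5337, 0.2412, 0.1722]
orientation: [[0.588, 0.734, 0.34], [0.634, -0.679, 0.369], [0.502, -0.002, -0.865]]
force: [0.2, -1.0, -4.3]
opening: 0.443
grasp_force: 125.5
```

>>> play_rows(deltas=[[0,0,0,-12,-13,-5,25],[0,0,0,-24,-26,-5,25],[0,0,0,-40,-43,0,25],[0,0,0,-50,-58,10,25],[0,0,0,-55,-65,20,25]])

```text
time_s: 20.58
position: [0.478, 0.1742, 0.1926]
orientation: [[0.59, 0.732, 0.339], [0.633, -0.681, 0.369], [0.501, -0.003, -0.865]]
force: [1.2, 0.0, -2.3]
opening: 0.447
grasp_force: 125.5
```

Run:
```python
from peg import *
see("side15")
c,P=snap("top","top15"); im=c["image"]; s=np.load("pics/side15.npz")["im"]
cv2.imwrite("pics/s15.png",np.hstack([cv2.resize(s[60:220,200:400,::-1],(400,320)),cv2.resize(im[180:340,40:240,::-1],(400,320))]))
Rs=rot(40); Rt=np.column_stack([Rs[:,0],-Rs[:,1],-Rs[:,2]])
go(np.array([.43,.14,.18]),Rt)
```

```text
puller frame@TCP 45 [[0.1084, -0.0275, -0.1349], [0.1173, -0.004, -0.1254], [0.1604, 0.024, -0.1154]]
peg frame 45 [[-0.0358, -0.0342, -0.0096], [-0.0269, -0.0105, -0.0001], [0.0161, 0.0173, 0.01]]
t 20.6833 pos [0.4797 0.1752 0.1942] q [-1.2536 -0.4106  0.8506  2.2268  0.1244  0.7091 -1.1952] F [ 1.0076  1.8105 -1.674 ]
TURN [-0.366  0.381 -0.119] SHIFT mm [-49.7 -35.2 -14.2] rows 5.0 1.5009492412300371
```

View pics/s15.png

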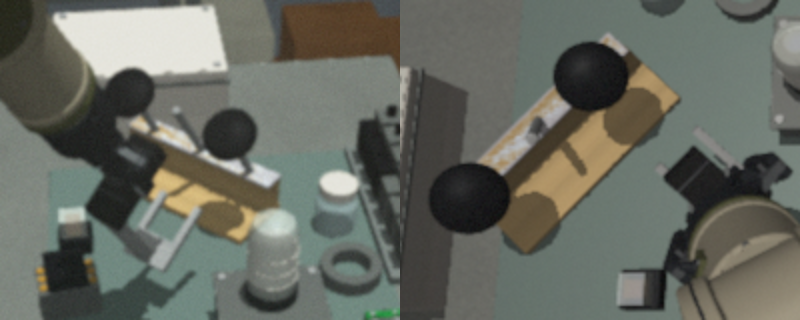

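The pictures show the cap at (230,132) and (590,75), home on peg a, with the fork clear of it. Now moving the puller to the free bench area in front of the box.

Run:
```python
from peg import *
Rs=rot(10); Rt=np.column_stack([Rs[:,0],-Rs[:,1],-Rs[:,2]])
go(np.array([.44,.05,.22]),Rt)
A=np.load("pics/top0.npz")["P"]
for z0 in(.015,):
    m=(A[...,0]>.3)&(A[...,0]<.54)&(A[...,1]>-.16)&(A[...,1]<.3)&(A[...,2]>z0); k,l,st,_=cv2.connectedComponentsWithStats(m.astype(np.uint8))
    for i in range(1,k):
        if st[i,4]>20: print(A[l==i].min(0),A[l==i].max(0))
```

```text
t 20.6833 pos [0.4797 0.1752 0.1942] q [-1.2536 -0.4106  0.8506  2.2268  0.1244  0.7091 -1.1952] F [ 1.0076  1.8105 -1.674 ]
TURN [-0.259  0.471 -0.63 ] SHIFT mm [ -39.7 -125.2   25.8] rows 7.0 3.211718770899411
[ 0.3012 -0.1388  0.015 ] [ 0.4688 -0.0906  0.0315]
[0.3422 0.151  0.0155] [0.4224 0.2136 0.0782]
[0.3683 0.2756 0.0155] [0.4108 0.2999 0.0589]
```

>>> play_rows(deltas=[[-0.02,0.035,-0.05,-2,-8,12,25],[-0.055,0.1,-0.135,-6,-25,24,25],[-0.09,0.165,-0.22,-12,-45,26,25],[-0.13,0.23,-0.31,-16,-65,26,25],[-0.165,0.3,-0.4,-20,-85,26,25]])

```text
time_s: 21.1
position: [0.459, 0.0915, 0.2187]
orientation: [[0.905, 0.397, 0.152], [0.384, -0.917, 0.11], [0.183, -0.041, -0.982]]
force: [0.1, 0.8, -3.9]
opening: 0.449
grasp_force: 125.4
```

>>> play_rows(deltas=[[-0.04,0.07,-0.095,-10,-25,0,25],[-0.08,0.145,-0.195,-19,-45,0,25],[-0.094,0.171,-0.23,-19,-60,0,25],[-0.094,0.171,-0.23,-19,-60,0,25],[-0.094,0.171,-0.23,-19,-60,0,25]])

```text
time_s: 21.52
position: [0.4407, 0.0316, 0.218]
orientation: [[0.984, 0.177, -0.003], [0.177, -0.984, 0.0], [-0.003, -0.001, -1.0]]
force: [-0.0, 0.5, -3.7]
opening: 0.442
grasp_force: 125.3
```

Run:
```python
from peg import *
Rs=rot(10); Rt=np.column_stack([Rs[:,0],-Rs[:,1],-Rs[:,2]])
go(np.array([.44,.03,.13]),Rt)
```

```text
t 21.5167 pos [0.4407 0.0316 0.218 ] q [-1.0277 -0.1551  0.7968  1.9663  0.1144  1.2888 -1.6624] F [-0.0054  0.4592 -3.6808]
TURN [-0.    -0.003 -0.003] SHIFT mm [ -0.7  -1.6 -88. ] rows 1.0 2.1127125393864548
```

>>> play_rows(deltas=[[0,-0.003,-0.003,0,0,-20,25],[0,-0.003,-0.003,0,0,-45,25],[0,-0.003,-0.003,0,0,-70,25],[0,-0.003,-0.003,0,0,-86,25],[0,-0.003,-0.003,0,0,-92,25]])

```text
time_s: 21.93
position: [0.4387, 0.0323, 0.1241]
orientation: [[0.984, 0.176, -0.003], [0.176, -0.984, 0.0], [-0.003, -0.001, -1.0]]
force: [-0.9, 0.5, -3.5]
opening: 0.447
grasp_force: 125.1
```

Run:
```python
from bar import *
Rs=rot(10); Rt=np.column_stack([Rs[:,0],-Rs[:,1],-Rs[:,2]])
go(np.array([.44,.03,.1163]),Rt)
z=ctrl.sense()["position"][2]
bar("side","side16",x0=.36,x1=.52,y0=-.05,y1=.1,z0=z+.023,z1=z+.034)
```

```text
t 21.9333 pos [0.4387 0.0323 0.1241] q [-1.0279 -0.0184  0.8615  2.0927  0.0155  1.0636 -1.5676] F [-0.9489  0.5412 -3.4524]
TURN [-0.    -0.003 -0.003] SHIFT mm [ 1.3 -2.3 -7.8] rows 1.0 0.19858679527546663
[226 205  25  17 285] [-0.0041  0.0152  0.1522] ((405.0531005859375, 23.0266056060791), (45.282188415527344, 43.7770881652832), 9.495595932006836)
```

>>> play_rows(deltas=[[0,0,0,0,0,-2,25],[0,0,0,0,0,-4,25],[0,0,0,0,0,-6,25],[0,0,0,0,0,-8,25],[0,0,0,0,0,-8,25]])

```text
time_s: 22.4
position: [0.44, 0.0316, 0.1184]
orientation: [[0.985, 0.174, -0.001], [0.174, -0.985, 0.001], [-0.001, -0.001, -1.0]]
force: [-0.2, 0.0, -3.8]
opening: 0.449
grasp_force: 125.2
```

Run:
```python
from bar import *
s=ctrl.sense(); print(s["position"],s["force"])
bar("side","side17",x0=.36,x1=.52,y0=-.05,y1=.1,z0=.138,z1=.155)
```

```text
[0.44   0.0316 0.1184] [-0.1618  0.0268 -3.7936]
[227 207  24  19 308] [-0.0024  0.0174  0.1465] ((405.6062316894531, 24.033241271972656), (45.36355972290039, 39.98603820800781), 9.096456527709961)
```

Still about 2 mm above the bench. Lowering until contact, then releasing and lifting straight up.

>>> play_rows(deltas=[[0,0,0,0,0,-1,25],[0,0,0,0,0,-2,25],[0,0,0,0,0,-2.5,25],[0,0,0,0,0,-2.5,25],[0,0,0,0,0,-2.5,25]])

```text
time_s: 22.87
position: [0.4404, 0.0317, 0.1167]
orientation: [[0.985, 0.174, -0.001], [0.174, -0.985, 0.001], [-0.0, -0.001, -1.0]]
force: [-4.6, 0.8, 11.1]
opening: 0.449
grasp_force: 127.2
```

Run:
```python
from bar import *
s=ctrl.sense(); print(s["position"],s["force"])
```

```text
[0.4404 0.0317 0.1167] [-4.58    0.8396 11.0805]
```

>>> play_rows(deltas=[[0,0,0,0,0,0.5,25],[0,0,0,0,0,0.5,80],[0,0,0,0,0,0.5,80],[0,0,0,0,0,0.5,80],[0,0,0,0,0,0.5,80]])

```text
time_s: 23.28
position: [0.4399, 0.0315, 0.1163]
orientation: [[0.985, 0.174, -0.001], [0.174, -0.985, 0.001], [-0.001, -0.001, -1.0]]
force: [-0.2, 0.0, 0.3]
opening: 0.939
grasp_force: 0.0
```

>>> play_rows(deltas=[[0,0,0,0,0,8,80],[0,0,0,0,0,25,80],[0,0,0,0,0,55,80],[0,0,0,0,0,90,80],[0,0,0,0,0,120,80]])

```text
time_s: 23.7
position: [0.4398, 0.0309, 0.2388]
orientation: [[0.985, 0.173, -0.0], [0.173, -0.985, 0.001], [-0.0, -0.001, -1.0]]
force: [0.8, -0.1, 0.4]
opening: 0.935
grasp_force: 0.0
```

>>> play_rows(deltas=[[0,0,0,0,0,10,80],[0,0,0,0,0,10,80],[0,0,0,0,0,10,80],[0,0,0,0,0,10,80],[0,0,0,0,0,10,80]])

```text
time_s: 24.12
position: [0.4392, 0.0313, 0.2451]
orientation: [[0.985, 0.174, -0.003], [0.174, -0.985, -0.001], [-0.003, 0.0, -1.0]]
force: [0.2, -0.6, 0.0]
opening: 0.937
grasp_force: 0.0
```

Run:
```python
from bar import *
from peg import see
s=ctrl.sense(); print(s["position"],s["force"])
bar("side","side18",x0=.36,x1=.52,y0=-.05,y1=.1,z0=.138,z1=.155)
see("side19")
cv2.imwrite("pics/s19.png",np.load("pics/side19.npz")["im"][:,:,::-1])
```

```text
[0.4392 0.0313 0.2451] [ 0.2377 -0.5968  0.0132]
[227 205  42  20 481] [-0.0063  0.021   0.1441] ((424.0145568847656, 29.462207794189453), (83.3190689086914, 41.872032165527344), 9.704445838928223)
puller frame@TCP 47 [[0.1811, 0.2158, -0.1071], [0.1956, 0.2314, -0.0995], [0.2364, 0.2665, -0.071]]
peg frame 47 [[-0.0356, -0.0339, -0.0101], [-0.0264, -0.0073, -0.0008], [0.0211, 0.0196, 0.0097]]
```

View pics/s19.png

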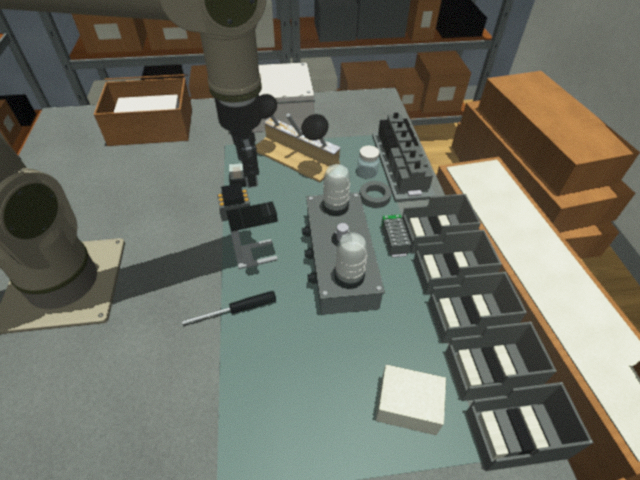

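The puller stands at (252,235) with the gripper clear, the cap hangs on peg a at (315,125), and the bystanders haven't moved. Handing in.

```bash
python3 -c "
from rig import ctrl
print(ctrl.sign_off())"
```

```text
the job is handed in; nothing more can be done
None
```

The job is handed in at about 24 s of the allowed 72: the last picture shows the cap hanging on peg a and the puller standing on its foot on the bench, with the lamps and bystanders still in place; `sign_off` returned no verdict.

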